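# Put the board-tilting wedges away in a flat crosswise stack

### The arm

A 7-joint arm with a two-finger parallel gripper is mounted at the origin on the work surface. World frame = base frame: x ahead of the robot, y to its left, z up, the work surface at z = 0. Lengths are in m, angles in rad, forces in N, time in s.
With the tool pointing down it reaches from about 0.425 to 0.925 m from the base axis. Payload 6.8 kg.
Tool frame: the origin (TCP) lies midway between the tips of the shut fingers; the grasp point (between the pads) lies 19 mm behind it; z points along the fingers, x is the direction in which the jaws open and shut, and the axes are right-handed (so a half turn about z gives the same grasp; the last joint's range is limited). The gripper opens to 85 mm and grips with 20 to 120 N. Pads are 22 mm wide; open, the fingers measure 114 mm over their backs; the gripper's body (76 mm by 85 mm) begins 54 mm behind the grasp point. The pads swing forward as they close: fully open they stand 13 mm farther back than shut.
Start: joints at [1.049, 0.477, 0.022, 1.555, -0.011, 1.109, -0.083], TCP at [0.271, -0.618, 0.231] pointing down, gripper open.
Joint ranges: [-2.96, 2.96], [-0.34, 2.1], [-1.41, 1.46], [0.24, 2.44], [-1.37, 4.51], [0.17, 1.92], [-2.96, 2.96]. Speed limits (rad/s): [2.39, 2.39, 3.14, 3.14, 3.14, 3.14, 3.14].

### API

Orientations are given as a unit quaternion [w, x, y, z].
In Python, from station import bot, imaging, nets gives the robot as it stands. The module is installed in compiled form; this text tells all that it offers.
- The arm moves only by the tool apply_moves, never from a script. Its argument "moves" is text: rows parted by semicolons, each of 7 numbers parted by spaces: the gripper command: -1 is fully open, 1 is shut, values between are in proportion, then the shift along the tool's x, y, z normalised to -1 to 1, where 1 is 120 mm, then the turn, a rotation vector about the tool's x, y, z normalised to -1 to 1, where 1 is 4 degrees. In form: hand dx dy dz rx ry rz; .... A call has 1 to 12 rows; each row shifts and turns the commanded pose from where the row before left it, along the tool's axes as they then stand; what a row does not reach is not made up. A row lasts 1/12 s, in which the tool goes at most 41.7 mm and 7.16 degrees, less where a joint would pass 70% of its speed; a pose out of reach is approached as far as the arm can. A call with a number of a shift or a turn outside -1 to 1 is refused whole. A call with a gripper value outside its range is refused whole. The fingers move at their own pace and stop on an object; "force" is the grip in N (left out, the last holds). Time passes only in rows, so rows that do not move let the fingers close. It gives the time, the measured TCP pose, the force and the opening at its end, in the units of the state.
- bot.get_obs(): the state, without advancing time (a new reading comes with each control period).
- imaging.read_camera(name): name is "scene" or "top" or "wrist"; returns a dict with "image" (400x640x3 uint8, red, green, blue), "fx", "fy", "cx", "cy" (pixels), "dist_coeffs" ([k1, k2, p1, p2, k3] as OpenCV has them; the pictures are not rectified), "view" (4x4, takes a point from world to camera coordinates); the wrist camera has in their place "mount" (4x4, takes a point from camera to tool coordinates, whose origin is the TCP and whose axes are the tool frame's). Camera axes: x right, y down, z forward; pixel columns grow to the right and rows downward; lengths in m; the calibration is good to about 2 mm. A picture is of the moment at which its call begins: read the wrist's pose just before it. There is no depth.
- bot.hand_in(): hands the job in, once; it reports no verdict.
Trained networks look in a picture, given as the dict that the camera call returned (one of the last four; its "shot" number tells which), for a name from the list of things; names that differ only in an ending like _2 or _b are one class to them, and where a whole thing is asked for, a point or a joint stands for the part that bears it (a point fixed in the world has none). Each returns a list of dicts, best first, with "score" (0 to 1); they miss things now and then, are a little off and sometimes report something else, mostly with a low value. They report only what shows in the picture. A call takes as long as a camera call.
- nets.spot_in(picture, name): "rect" ([left, top, right, bottom] in pixels, round what is visible of it).
- nets.outline_of(picture, name): "region" (400x640 bool, what is visible of it) and "rect" ([left, top, right, bottom] in pixels, round what is visible of it).
- nets.spot_point(picture, name): "location" ([column, row] in pixels: a listed point, or the origin of a listed thing).
The state is a dict: "t": time; "q": joint angles; "joint_vel": joint speeds; "joint_torque": joint torques, N m; "eef_pos": TCP position; "tool_rot": TCP orientation; "contact_force": force on the tool from outside, world axes, zero at the start; "torque": the same for the moment, N m; "gripper_width": opening from 0.0 (shut) to 1.0 (fully open).
Only numpy, scipy, OpenCV 4.12 (cv2) and the standard library are available. Lean on these libraries where they do the work, as an engineer would, in place of code of your own. Each camera call takes 0.05 s, during which the arm holds its last target.

### The job

Stack the board-tilting wedges away in the round woven tray, on the dark one that already lies there, every wedge with its flat side down: lay the other dark wedge on it end for end, thick end over thin end with edges flush, so the pair is level on top. Then lay one light wedge squarely across the middle of the dark pair, and the other light wedge on it end for end in the same way, so that the finished stack is level on top again. Let go of the stack and leave everything else on the table where it stands.

Things in the scene. Friction and masses are not known exactly. Their poses are not given: they have to be found in the camera images.
- tray: Round shallow tray of pale straw-coloured wicker, fixed to the table, 260 mm across the rim and 30 mm high (top of the rim); flat inner floor about 230 mm across, 6 mm above the table. Origin: centre of its underside, on the table; z up.
- dark_laid: Dark brown wooden wedge already lying near the middle of the tray, flat side down, at any yaw. 140 mm long, 54 mm wide, upright sides, flat underside, plain sloping top: 44 mm thick at the thick end, 26 mm at the thin end, 35 mm midway (slope 0.128 rad, 7.3 deg). Cork facing on the thick end. Origin: centre of the underside; x lengthwise to the thick end, y across, z up.
- dark_loose: The other dark brown wedge, same size and shape as dark_laid, about 0.19 kg, centre of mass 6 mm from the middle towards the thick end; lying on the table flat side down at any yaw. Origin and axes as for dark_laid. Two wedges laid end for end make a block 70 mm high with level top and bottom.
- light_a: Light-coloured wooden wedge, same size and shape as dark_laid, lying on the table flat side down at any yaw. Origin and axes as for dark_laid. The two light wedges are interchangeable.
- light_b: The second light-coloured wooden wedge, same size and shape as dark_laid, lying on the table flat side down at any yaw. Origin and axes as for dark_laid.
- cat: White ceramic cat figurine, about 62 mm wide with its tail, 95 mm tall, standing at the back right of the tray; bystander. Origin: centre of its underside.
- glue: White glue bottle with a red cap, 38 mm across, 120 mm tall, standing behind the tray; bystander. Origin: centre of its underside.
- jar: Blue jar with a metal lid, 68 mm across, 95 mm tall, standing at the back left; bystander. Origin: centre of its underside.
- spool: Wooden spool standing on end, 42 mm across, 50 mm tall, at the near right; bystander. Origin: centre of its underside.
- brush_mug: Blue mug, 76 mm across and 85 mm tall, holding paint brushes that reach 200 mm above the table, at the back right; bystander. Origin: centre of its underside.
- dark_laid_top (a point): Centre of the sloping top face of dark_laid, 35 mm above its origin; z square to that face, x up the slope to the thick end.
- dark_loose_top (a point): Centre of the sloping top face of dark_loose, 35 mm above its origin; z square to that face, x up the slope to the thick end.
- dark_loose_thick (a point): Middle of the bottom edge at the thick end of dark_loose, 70 mm along x from its origin.
- dark_loose_thin (a point): Middle of the bottom edge at the thin end of dark_loose, -70 mm along x from its origin.
- light_a_top (a point): Centre of the sloping top face of light_a, 35 mm above its origin; z square to that face, x up the slope to the thick end.
- light_a_thick (a point): Middle of the bottom edge at the thick end of light_a, 70 mm along x from its origin.
- light_a_thin (a point): Middle of the bottom edge at the thin end of light_a, -70 mm along x from its origin.
- light_b_top (a point): Centre of the sloping top face of light_b, 35 mm above its origin; z square to that face, x up the slope to the thick end.
- light_b_thick (a point): Middle of the bottom edge at the thick end of light_b, 70 mm along x from its origin.
- light_b_thin (a point): Middle of the bottom edge at the thin end of light_b, -70 mm along x from its origin.

How it is judged:
By the outcome, as a careful person would: the job done as asked, in the order asked, and still so for the second after the job is handed in, with the robot touching nothing.
It also fails if it takes over 67 s, if anything falls off the work surface, if the arm or the gripper's body presses on something with over 40 N, if the wrist force passes 120 N, or if a joint passes its speed limit or range.

## Working session

There is one attempt and no reset: what is moved stays moved. The work goes in short steps, Python scripts to look and compute and a tool call to move; the robot and the scene stay as the last step left them, time stands still between calls to the robot, and variables do not carry over. Pictures are saved under pics/ and viewed, and the job is handed in when it is done.

Besides the shell and the picture viewer there is one more tool, called after "Emit:" as name(argument=value, ...) on one line, values as JSON. apply_moves: Moves the arm, as the interface text tells. Scaled input: -1 to 1 covers 120 mm each way for a shift and 4 degrees each way for a turn. Its arguments: {"type":"object","properties":{"moves":{"type":"string"},"force":{"type":"number"}},"required":["moves"]}

```bash
mkdir -p pics; ls; python3 - <<'E'
from station import bot, imaging, nets
import cv2, numpy as np
o=bot.get_obs(); print({k:np.round(v,3).tolist() for k,v in o.items()})
for n in ["scene","top"]:
    p=imaging.read_camera(n); cv2.imwrite(f"pics/{n}0.png",p["image"][:,:,::-1])
    print(n,p["fx"],p["fy"],p["cx"],p["cy"],p["dist_coeffs"],np.round(p["view"],3).tolist())
E
```

```text
pics
{'t': 0.0, 'q': [1.049, 0.478, 0.022, 1.556, -0.012, 1.109, -0.083], 'joint_vel': [0.0, 0.001, -0.0, -0.001, 0.0, 0.001, -0.0], 'joint_torque': [0.001, -59.646, 1.608, -28.12, 0.012, 0.01, 0.0], 'eef_pos': [0.271, -0.617, 0.23], 'tool_rot': [-0.0, 0.837, -0.547, -0.001], 'contact_force': [-1.083, 0.06, 0.659], 'torque': [-0.013, 0.034, 0.017], 'gripper_width': 1.003}
scene 514.0340342838613 514.0340342838613 320.4838085598969 198.49906215991507 [0.05898371 0.         0.         0.         0.        ] [[-0.1, 0.995, 0.004, 0.083], [0.697, 0.073, -0.713, -0.333], [-0.71, -0.068, -0.701, 1.742], [0.0, 0.0, 0.0, 1.0]]
top 397.4861107539811 397.4861107539811 310.4635349613723 203.17745001852865 [-0.0912721  0.         0.         0.         0.       ] [[-0.011, -1.0, -0.008, -0.0], [-0.984, 0.013, -0.176, 0.521], [0.176, 0.006, -0.984, 1.049], [0.0, 0.0, 0.0, 1.0]]
```

View pics/scene0.png

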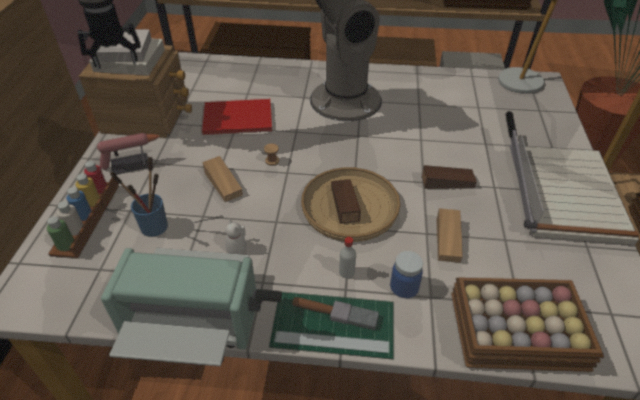

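View pics/top0.png

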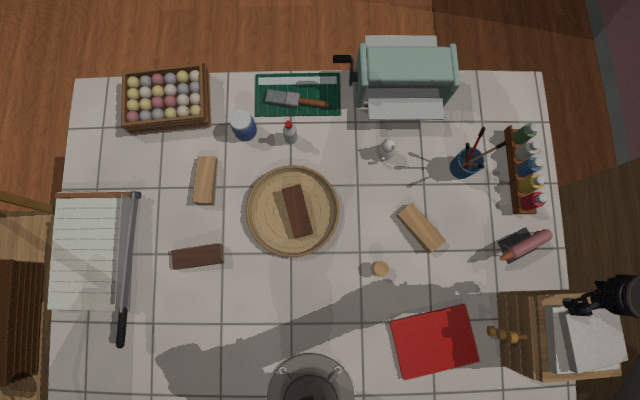

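```bash
cat > h.py <<'E'
from station import bot, imaging, nets
import cv2, numpy as np
from scipy.optimize import minimize
from scipy.spatial.transform import Rotation as R
def q2R(q): return R.from_quat([q[1],q[2],q[3],q[0]]).as_matrix()
def view_of(p,o=None):
    if "view" in p: return np.array(p["view"])
    T=np.eye(4);T[:3,:3]=q2R(o["tool_rot"]);T[:3,3]=o["eef_pos"]
    return np.linalg.inv(T@np.array(p["mount"]))
def proj(P,p,V):
    K=np.array([[p["fx"],0,p["cx"]],[0,p["fy"],p["cy"]],[0,0,1.]])
    rv=cv2.Rodrigues(V[:3,:3])[0]
    return cv2.projectPoints(np.asarray(P,float).reshape(-1,1,3),rv,V[:3,3],K,np.array(p["dist_coeffs"],float))[0][:,0]
def ray(px,p,V,z):
    K=np.array([[p["fx"],0,p["cx"]],[0,p["fy"],p["cy"]],[0,0,1.]])
    u=cv2.undistortPoints(np.array(px,float).reshape(1,1,2),K,np.array(p["dist_coeffs"],float)).ravel()
    C=-V[:3,:3].T@V[:3,3]; d=V[:3,:3].T@np.array([u[0],u[1],1]); s=(z-C[2])/d[2]; return C+s*d
W=np.array([[sx*.07,sy*.027,z] for sx in(-1,1) for sy in(-1,1) for z in(0,.044 if sx>0 else .026)])
def pose_pts(x,y,z,yaw,pitch=0,P=W):
    return P@R.from_euler("ZY",[yaw,pitch]).as_matrix().T+np.array([x,y,z])
def sil(P,p,V,S=4):
    uv=proj(P,p,V); h=cv2.convexHull(uv.astype(np.float32))[:,0]
    m=np.zeros((400*S,640*S),np.uint8)
    cv2.fillConvexPoly(m,np.round((h+.5)*S*16-8).astype(np.int32),1,shift=4)
    return cv2.resize(m.astype(np.float32),(640,400),interpolation=cv2.INTER_AREA)
def fit(obs,x0,z,pitch=0):
    # obs: list of (p,V,mask)
    def c(v):
        s=0
        for p,V,m in obs:
            a=sil(pose_pts(v[0],v[1],z,v[2]*10,pitch),p,V); s+=np.abs(a-m).sum()/m.sum()
        return s
    best=None
    for k in range(2):
        r=minimize(c,[x0[0],x0[1],x0[2]/10+0.0],method="Nelder-Mead",options=dict(initial_simplex=np.array([x0[0],x0[1],x0[2]/10])+np.array([[0,0,0],[.01,0,0],[0,.01,0],[0,0,.02]]),xatol=1e-5,fatol=1e-5))
        x0=[r.x[0],r.x[1],r.x[2]*10]
    return x0,r.fun/len(obs)
def show(p,name,x=1.25):
    cv2.imwrite(f"pics/{name}.png",cv2.resize(p["image"][:,:,::-1],None,fx=x,fy=x,interpolation=cv2.INTER_CUBIC))
E
cat > m0.py <<'E'
from h import *
P={n:imaging.read_camera(n) for n in("top","scene")}; V={n:view_of(P[n]) for n in P}
out={}
for n in P:
    for nm in("tray","dark_laid","dark_loose","light_a"):
        for d in nets.outline_of(P[n],nm)[:5]: print(n,nm,round(d["score"],2),np.round(d["rect"]).tolist(),d["region"].sum()); out.setdefault((n,nm),[]).append(d)
    for nm in("dark_laid_top","dark_loose_top","dark_loose_thick","dark_loose_thin","light_a_top","light_a_thick","light_a_thin","tray","dark_laid","cat","glue","jar","spool","brush_mug"):
        for d in nets.spot_point(P[n],nm)[:4]:
            z=.035 if "top" in nm else 0
            print(n,nm,round(d["score"],2),np.round(d["location"],1).tolist(),np.round(ray(d["location"],P[n],V[n],z)[:2],4).tolist())
import pickle; pickle.dump((P,out),open("m0.pkl","wb"))
E
python3 m0.py
```

```text
top tray 0.64 [245.0, 167.0, 340.0, 260.0] 5756
top dark_laid 0.79 [282.0, 186.0, 312.0, 238.0] 940
top dark_laid 0.25 [449.0, 127.0, 504.0, 178.0] 965
top dark_loose 0.38 [282.0, 187.0, 313.0, 239.0] 994
top light_a 0.73 [398.0, 207.0, 446.0, 254.0] 1057
top light_a 0.56 [190.0, 156.0, 218.0, 205.0] 1011
top dark_laid_top 0.95 [298.8, 211.0] [0.5017, 0.0263]
top dark_laid_top 0.61 [382.4, 151.9] [0.6696, -0.2137]
top dark_laid_top 0.58 [402.6, 209.0] [0.5036, -0.2628]
top dark_loose_top 0.91 [193.4, 255.6] [0.3809, 0.3176]
top dark_loose_thick 0.74 [222.3, 251.6] [0.3934, 0.2453]
top dark_loose_thick 0.52 [403.4, 209.1] [0.5089, -0.2731]
top dark_loose_thin 0.85 [173.1, 260.1] [0.37, 0.3867]
top light_a_top 0.61 [204.3, 177.5] [0.6014, 0.2947]
top light_a_thick 0.62 [205.6, 205.2] [0.5275, 0.2976]
top light_a_thin 0.62 [208.8, 157.8] [0.67, 0.2935]
top light_a_thin 0.18 [200.9, 178.0] [0.6088, 0.3146]
top tray 0.61 [292.0, 213.6] [0.5, 0.0471]
top dark_laid 0.7 [298.1, 213.2] [0.5009, 0.0296]
top cat 0.83 [385.0, 153.9] [0.6744, -0.2276]
top glue 0.78 [291.4, 138.7] [0.7248, 0.0483]
[... 965 characters left out ...]
ne light_a_thick 0.24 [348.1, 206.3] [0.5035, 0.0419]
scene light_a_thin 0.95 [445.7, 265.8] [0.6797, 0.2872]
scene light_a_thin 0.34 [403.9, 286.6] [0.7515, 0.1865]
scene tray 0.89 [350.8, 207.6] [0.5077, 0.0494]
scene tray 0.64 [219.8, 171.5] [0.4015, -0.3336]
scene dark_laid 0.7 [347.8, 201.8] [0.4865, 0.04]
scene cat 0.93 [237.6, 246.8] [0.6732, -0.2227]
scene cat 0.58 [402.8, 284.3] [0.7452, 0.1841]
scene glue 0.68 [343.7, 272.1] [0.7244, 0.0449]
scene glue 0.32 [424.4, 185.3] [0.3988, 0.2491]
scene jar 0.93 [402.9, 286.3] [0.7509, 0.1842]
scene jar 0.62 [349.4, 205.2] [0.499, 0.0451]
scene spool 0.74 [271.3, 162.0] [0.3443, -0.1938]
scene brush_mug 0.65 [154.8, 228.8] [0.6354, -0.4449]
```

```bash
cat > f0.py <<'E'
from h import *
import pickle; P,out=pickle.load(open("m0.pkl","rb")); V={n:view_of(P[n]) for n in P}
def g(n,nm,i): return (P[n],V[n],out[n,nm][i]["region"].astype(np.float32))
S={"laid":([g("top","dark_laid",0),g("scene","dark_laid",0)],(.495,.03),.006),
"loose":([g("scene","dark_loose",0)],(.381,.316),0),
"lightL":([g("top","light_a",1),g("scene","dark_loose",1)],(.6,.296),0),
"lightR":([g("top","light_a",0),g("scene","light_a",0)],(.47,-.31),0)}
Y={"laid":.25,"loose":-1.4,"lightL":0,"lightR":.8}
for k,(o,xy,z) in S.items():
    for ob in [o]+([[a] for a in o] if len(o)>1 else []):
        for a in(0,np.pi):
            r,c=fit(ob,[*xy,Y[k]+a],z); print(k,len(ob),np.round(r,4),round(c,4))
E
python3 f0.py
```

```text
laid 2 [0.501  0.0317 0.2529] 0.0826
laid 2 [0.502  0.032  3.4027] 0.1279
laid 1 [0.501  0.0315 0.2737] 0.0984
laid 1 [0.5023 0.032  3.4073] 0.0737
laid 1 [0.5009 0.0317 0.2438] 0.0591
laid 1 [0.4996 0.0319 3.3978] 0.1767
loose 1 [ 0.3785  0.3118 -1.443 ] 0.1209
loose 1 [0.3812 0.3089 1.4165] 0.1949
lightL 2 [ 0.5942  0.2978 -0.0586] 0.1187
lightL 2 [0.5984 0.2972 3.0979] 0.0715
lightL 1 [ 0.5966  0.2969 -0.0764] 0.1129
lightL 1 [0.5991 0.2966 3.099 ] 0.0804
lightL 1 [ 0.5925  0.2979 -0.0547] 0.1152
lightL 1 [0.5954 0.2978 3.1062] 0.0378
lightR 2 [ 0.4514 -0.3143  0.6595] 0.1507
lightR 2 [ 0.4526 -0.3129  3.7947] 0.0953
lightR 1 [ 0.4521 -0.3142  0.7387] 0.0837
lightR 1 [ 0.4528 -0.3136  3.8342] 0.0939
lightR 1 [ 0.445  -0.3166  0.6209] 0.1202
lightR 1 [ 0.4515 -0.3124  3.7781] 0.073
```

```bash
python3 - <<'E'
import cv2
a=cv2.imread("pics/scene0.png"); 
c=[a[150:250,190:310],a[150:250,290:410],a[150:270,400:520]]
import numpy as np
c=[cv2.resize(x[:100],(480,400),interpolation=cv2.INTER_CUBIC) for x in c]
cv2.imwrite("pics/c0.png",np.hstack([cv2.resize(x,(266,222)) for x in c]))
b=cv2.imread("pics/top0.png"); c=[b[190:270,380:460],b[165:265,240:345],b[150:275,160:240]]
cv2.imwrite("pics/c1.png",np.hstack([cv2.resize(x,(266,int(266*x.shape[0]/x.shape[1])),interpolation=cv2.INTER_CUBIC)[:250] for x in c]))
E
```

```text
(no output)
```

View pics/c0.png

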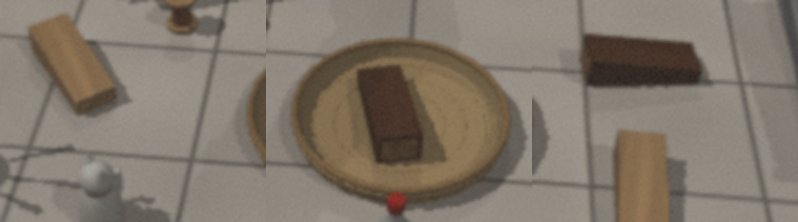

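View pics/c1.png

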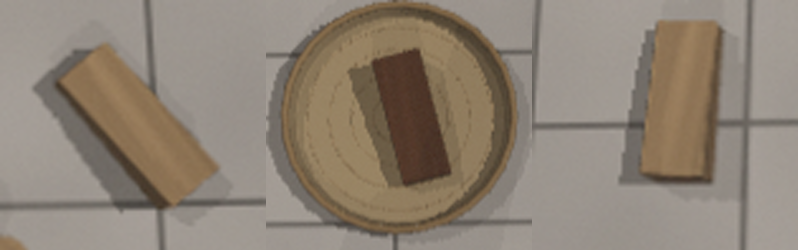

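```bash
cat > d.py <<'E'
from h import *
import sys
# usage: d.py x y z psi_deg [pitch_deg] : deltas in tool frame from present pose; pitch about tool x
def deltas(x,y,z,psi,tilt=0):
    o=bot.get_obs(); Rm=q2R(o["tool_rot"]); p=np.array(o["eef_pos"])
    Rt=R.from_euler("z",psi,degrees=True).as_matrix()@np.diag([1,-1,-1.])@R.from_euler("x",tilt,degrees=True).as_matrix()
    d=Rm.T@(np.array([x,y,z])-p)/.12
    rv=R.from_matrix(Rm.T@Rt).as_rotvec(degrees=True)/4
    yaw=np.degrees(np.arctan2(Rm[1,0],Rm[0,0]))
    print("t",round(o["t"],2),"pos",np.round(p,4),"psi",round(yaw,2),"rotdev",np.round(Rm[2],3),"q7",round(o["q"][6],2),"w",round(o["gripper_width"],3),"F",np.round(o["contact_force"],1))
    print("shift units",np.round(d,3),"rows>=",np.ceil(np.linalg.norm(d)/.34),"turn units",np.round(rv,2))
if __name__=="__main__": deltas(*map(float,sys.argv[1:]))
E
python3 - <<'E'
from h import *
o=bot.get_obs();p=imaging.read_camera("wrist");print(np.round(p["mount"],3).tolist(),p["fx"],p["cx"],p["cy"],p["dist_coeffs"]);show(p,"w0")
E
python3 d.py .55 -.1 .23 -66.4; python3 d.py .36 -.39 .23 -66.4
```

```text
[[1.0, -0.001, 0.0, 0.001], [0.001, 0.965, 0.261, -0.066], [-0.0, -0.261, 0.965, -0.142], [0.0, 0.0, 0.0, 1.0]] 292.7448505925147 321.17411862284 199.57562242766994 [-0.01244215  0.          0.          0.          0.        ]
t 2.05 pos [ 0.2714 -0.618   0.2313] psi -66.29 rotdev [ 0. -0. -1.] q7 -0.08 w 1.0 F [-0.6  0.3 -0.3]
shift units [-3.019 -3.861  0.011] rows>= 15.0 turn units [-0.   -0.    0.03]
t 2.05 pos [ 0.2714 -0.618   0.2313] psi -66.29 rotdev [ 0. -0. -1.] q7 -0.08 w 1.0 F [-0.6  0.3 -0.3]
shift units [-1.443 -1.44   0.011] rows>= 6.0 turn units [-0.   -0.    0.03]
```

View pics/w0.png

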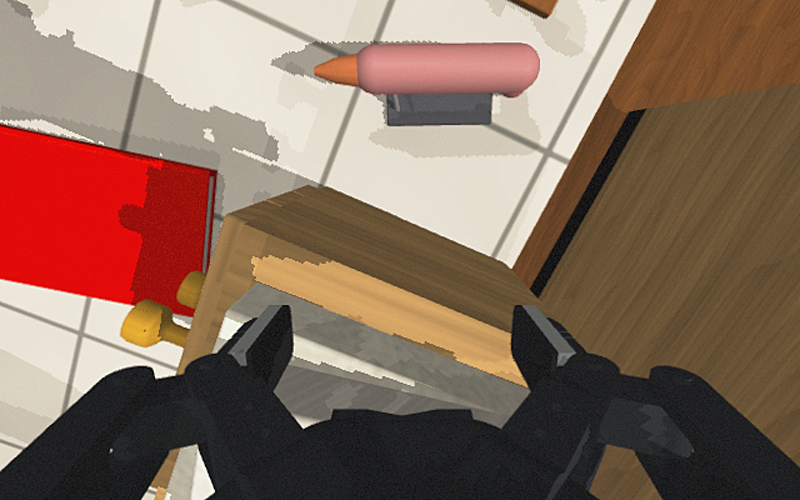

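Emit:
apply_moves(moves="-1 0 0 -0.3 0 0 0; -1 -0.2 -0.256 -0.05 0 0 0; -1 -0.2 -0.256 0 0 0 0; -1 -0.2 -0.256 0 0 0 0; -1 -0.2 -0.256 0 0 0 0; -1 -0.2 -0.256 0 0 0 0; -1 -0.2 -0.256 0 0 0 0; -1 -0.2 -0.256 0 0 0 0; -1 -0.2 -0.256 0 0 0 0; -1 -0.2 -0.256 0 0 0 0; -1 -0.2 -0.256 0 0 0 0; -1 -0.2 -0.256 0 0 0 0", force=40)

```text
t: 3.05
eef_pos: [0.4753, -0.2387, 0.2737]
tool_rot: [-0.0, 0.837, -0.547, 0.0]
contact_force: [0.9, -0.3, 0.3]
gripper_width: 0.999
```

```bash
python3 d.py .55 -.1 .27 -66.4;python3 d.py .47 .15 .27 -66.4
```

```text
t 3.05 pos [ 0.4753 -0.2387  0.2737] psi -66.31 rotdev [ 0.001 -0.    -1.   ] q7 -0.85 w 0.999 F [ 0.9 -0.3  0.3]
shift units [-0.808 -1.035  0.031] rows>= 4.0 turn units [-0.01 -0.01  0.02]
t 3.05 pos [ 0.4753 -0.2387  0.2737] psi -66.31 rotdev [ 0.001 -0.    -1.   ] q7 -0.85 w 0.999 F [ 0.9 -0.3  0.3]
shift units [-2.984 -1.262  0.029] rows>= 10.0 turn units [-0.01 -0.01  0.02]
```

Emit:
apply_moves(moves="-1 -0.298 -0.126 0 0 0 0; -1 -0.298 -0.126 0 0 0 0; -1 -0.298 -0.126 0 0 0 0; -1 -0.298 -0.126 0 0 0 0; -1 -0.298 -0.126 0 0 0 0; -1 -0.298 -0.126 0 0 0 0; -1 -0.298 -0.126 0 0 0 0; -1 -0.298 -0.126 0 0 0 0; -1 -0.298 -0.126 0 0 0 0; -1 -0.298 -0.126 0 0 0 0; -1 0 0 0 0 0 -1; -1 0 0 0 0 0 -1")

```text
t: 4.05
eef_pos: [0.4688, 0.151, 0.2736]
tool_rot: [-0.001, 0.875, -0.483, -0.0]
contact_force: [-0.4, -0.6, 0.1]
gripper_width: 0.996
```

Emit:
apply_moves(moves="-1 0 0 0 0 0 -1; -1 0 0 0 0 0 -1; -1 0 0 0 0 0 -1; -1 0 0 0 0 0 -1; -1 0 0 0 0 0 -1; -1 0 0 0 0 0 -1; -1 0 0 0 0 0 -1; -1 0 0 0 0 0 -1; -1 0 0 0 0 0 -1; -1 0 0 0 0 0 -1; -1 0 0 0 0 0 -1; -1 0 0 0 0 0 -1")

```text
t: 5.05
eef_pos: [0.4694, 0.1477, 0.2735]
tool_rot: [0.0, 0.996, -0.088, 0.0]
contact_force: [-0.7, 0.1, -0.1]
gripper_width: 1.0
```

Emit:
apply_moves(moves="-1 0 0 0 0 0 -1; -1 0 0 0 0 0 -1; -1 0 0 0 0 0 -1; -1 0 0 0 0 0 -1; -1 0 0 0 0 0 -0.4")

```text
t: 5.47
eef_pos: [0.4694, 0.1477, 0.2734]
tool_rot: [0.0, 0.998, 0.065, 0.0]
contact_force: [0.0, -0.4, -0.3]
gripper_width: 1.005
```

```bash
python3 d.py .385 .27 .25 7.3; python3 d.py .3785 .3118 .15 7.3
```

```text
t 5.47 pos [0.4694 0.1477 0.2734] psi 7.5 rotdev [ 0.  0. -1.] q7 -0.42 w 1.005 F [ 0.  -0.4 -0.3]
shift units [-0.564 -1.102  0.195] rows>= 4.0 turn units [ 0.   -0.    0.05]
t 5.47 pos [0.4694 0.1477 0.2734] psi 7.5 rotdev [ 0.  0. -1.] q7 -0.42 w 1.005 F [ 0.  -0.4 -0.3]
shift units [-0.573 -1.455  1.028] rows>= 6.0 turn units [ 0.   -0.    0.05]
```

Emit:
apply_moves(moves="-1 -0.14 -0.275 0.05 0 0 0; -1 -0.14 -0.275 0.05 0 0 0; -1 -0.14 -0.275 0.05 0 0 0; -1 -0.14 -0.275 0.05 0 0 0; -1 0 0 0 0 0 0")

```text
t: 5.88
eef_pos: [0.3808, 0.2761, 0.2492]
tool_rot: [-0.001, 0.998, 0.069, -0.001]
contact_force: [-0.9, -0.2, 0.7]
gripper_width: 0.999
```

```bash
cat > w.py <<'E'
from h import *
import sys
# w.py class x y z yaw pitch name
nm=sys.argv[1]; x,y,z,yaw,pit=map(float,sys.argv[2:7]); tag=sys.argv[7]
o=bot.get_obs(); p=imaging.read_camera("wrist"); V=view_of(p,o); show(p,tag)
for k in("top","thick","thin"):
    if nm=="dark_laid" and k!="top": continue
    for d in nets.spot_point(p,nm+"_"+k)[:3]:
        zz=z+(.035 if k=="top" else 0); print(k,round(d["score"],2),np.round(d["location"],1),np.round(ray(d["location"],p,V,zz)[:2],4))
for d in nets.outline_of(p,nm)[:2]:
    m=d["region"].astype(np.float32); 
    r,c=fit([(p,V,m)],[x,y,yaw],z,pit); print("fit",round(d["score"],2),np.round(d["rect"]),np.round(r,4),round(c,4))
    r2,c=fit([(p,V,m)],[x,y,yaw+np.pi],z,pit); print("flip",np.round(r2,4),round(c,4))
    uv=proj(pose_pts(r[0],r[1],z,r[2],pit),p,V)
    im=cv2.resize(p["image"][:,:,::-1],None,fx=1.25,fy=1.25).copy()
    for a,b in [(0,1),(2,3),(4,5),(6,7),(0,2),(1,3),(4,6),(5,7),(0,4),(1,5),(2,6),(3,7)]:
        cv2.line(im,tuple(int(v) for v in uv[a]*1.25),tuple(int(v) for v in uv[b]*1.25),(0,255,0),1)
    cv2.imwrite(f"pics/{tag}.png",im); break
E
python3 w.py dark_loose .3785 .3118 0 -1.44 0 w1
```

```text
top 0.71 [324.7 147.8] [0.3802 0.3097]
thin 0.67 [325.7  90.9] [0.3724 0.3772]
fit 0.94 [307.  86. 349. 204.] [ 0.3812  0.3115 -1.4419] 0.0385
flip [0.3817 0.3083 1.7038] 0.049
```

View pics/w1.png

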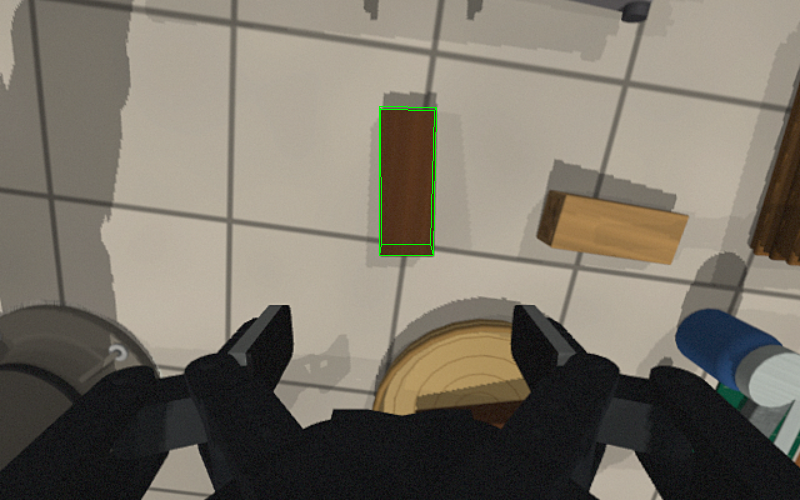

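```bash
python3 d.py .382 .305 .004 7.4
```

```text
t 6.13 pos [0.3868 0.2691 0.2494] psi 7.18 rotdev [ 0.  0. -1.] q7 -0.76 w 1.0 F [ 0.2 -0.8  0.2]
shift units [-0.003 -0.303  2.045] rows>= 7.0 turn units [ 0.01 -0.01 -0.05]
```

```bash
python3 w.py dark_loose .3812 .3115 0 -1.44 0 w2;python3 d.py .382 .305 .004 7.4
```

```text
top 0.82 [319.6 137.4] [0.3794 0.3135]
thin 0.84 [319.3  83.5] [0.371  0.3772]
thin 0.37 [493.2 174.2] [0.6196 0.2926]
fit 0.81 [297.  77. 342. 200.] [ 0.381   0.3115 -1.4391] 0.0158
flip [0.3815 0.3088 1.6934] 0.0361
t 6.38 pos [0.3864 0.2695 0.2494] psi 7.21 rotdev [ 0.  0. -1.] q7 -0.76 w 1.0 F [-0.5 -0.5 -0.2]
shift units [ 0.    -0.298  2.045] rows>= 7.0 turn units [ 0.   -0.   -0.05]
```

Emit:
apply_moves(moves="-1 0 -0.15 0.1 0 0 -0.08; -1 0 -0.15 0.28 0 0 0; -1 0 0 0.3 0 0 0; -1 0 0 0.3 0 0 0; -1 0 0 0.3 0 0 0; -1 0 0 0.3 0 0 0; -1 0 0 0.22 0 0 0; -1 0 0 0.14 0 0 0; -1 0 0 0.1 0 0 0; -1 0 0 0 0 0 0; -1 0 0 0 0 0 0")

```text
t: 7.3
eef_pos: [0.3814, 0.3059, 0.0046]
tool_rot: [0.0, 0.998, 0.066, -0.0]
contact_force: [0.1, -0.6, 0.7]
gripper_width: 0.995
```

```bash
python3 d.py .3818 .3055 .004 7.5
```

```text
t 7.3 pos [0.3814 0.3059 0.0046] psi 7.62 rotdev [-0.  0. -1.] q7 -1.18 w 0.995 F [ 0.1 -0.6  0.7]
shift units [0.003 0.004 0.005] rows>= 1.0 turn units [0.   0.   0.03]
```

Close, then check.

Emit:
apply_moves(moves="1 0 0 0 0 0 0; 1 0 0 0 0 0 0; 1 0 0 0 0 0 0; 1 0 0 0 0 0 0; 1 0 0 0 0 0 0; 1 0 0 0 0 0 0; 1 0 0 0 0 0 0", force=40)

```text
t: 7.88
eef_pos: [0.3821, 0.3064, 0.0058]
tool_rot: [-0.001, 0.998, 0.066, 0.001]
contact_force: [-0.8, -0.7, 7.4]
gripper_width: 0.625
```

```bash
python3 d.py .3818 .3055 .27 7.5; python3 d.py .47 .15 .27 7.5
```

```text
t 7.88 pos [0.3821 0.3064 0.0058] psi 7.61 rotdev [ 0.002 -0.001 -1.   ] q7 -1.18 w 0.625 F [-0.8 -0.7  7.4]
shift units [ 1.000e-03  5.000e-03 -2.201e+00] rows>= 7.0 turn units [-0.01 -0.03  0.03]
t 7.88 pos [0.3821 0.3064 0.0058] psi 7.61 rotdev [ 0.002 -0.001 -1.   ] q7 -1.18 w 0.625 F [-0.8 -0.7  7.4]
shift units [ 0.558  1.387 -2.201] rows>= 8.0 turn units [-0.01 -0.03  0.03]
```

Emit:
apply_moves(moves="1 0 0 -0.1 0 0 0; 1 0 0 -0.25 0 0 0; 1 0 0 -0.34 0 0 0; 1 0 0 -0.34 0 0 0; 1 0 0 -0.34 0 0 0; 1 0 0 -0.34 0 0 0; 1 0.06 0.2 -0.25 0 0 0; 1 0.06 0.33 0 0 0 0; 1 0.06 0.33 0 0 0 0; 1 0.06 0.33 0 0 0 0; 1 0.06 0.33 0 0 0 0; 1 0.06 0.33 0 0 0 0")

```text
t: 8.88
eef_pos: [0.453, 0.0896, 0.2407]
tool_rot: [0.0, 0.998, 0.067, 0.0]
contact_force: [0.9, -0.3, -2.3]
gripper_width: 0.626
```

Emit:
apply_moves(moves="1 0.06 0.33 0 0 0 0; 1 0.06 0.33 0 0 0 0; 1 0.06 0.33 0 0 0 0; 1 0.06 0.33 0 0 0 0; 1 0.06 0.33 0 0 0 0; 1 0.04 0.15 0 0 0 0; 1 0 0 0 0 0 0; 1 0 0 0 0 0 0; 1 0 0 0 0 0 0")

```text
t: 9.63
eef_pos: [0.5221, -0.1158, 0.2401]
tool_rot: [-0.0, 0.998, 0.067, -0.0]
contact_force: [-0.5, 0.7, -2.1]
gripper_width: 0.626
```

```bash
python3 d.py .521 -.117 .25 7.5;  python3 w.py dark_laid .501 .0317 0.006 .25 0 w3
```

```text
t 9.63 pos [ 0.5221 -0.1158  0.2401] psi 7.71 rotdev [-0.    -0.001 -1.   ] q7 0.1 w 0.626 F [-0.5  0.7 -2.1]
shift units [-0.01   0.009 -0.082] rows>= 1.0 turn units [-0.01  0.    0.05]
top 0.6 [322.8  41.4] [0.5043 0.0288]
fit 0.93 [257.   0. 394.  80.] [0.5032 0.0292 0.2486] 0.0467
flip [0.5075 0.0301 3.4561] 0.064
```

View pics/w3.png

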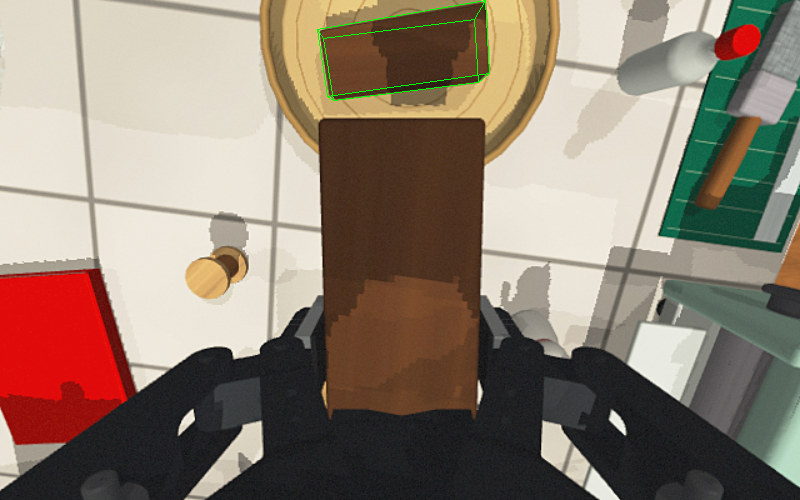

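Emit:
apply_moves(moves="1 0 -0.06 0 0 0 0; 1 0 0 -0.1 0 0 0; 1 0 0 0 0 0 0; 1 0 0 0 0 0 0")

```text
t: 10.12
eef_pos: [0.5224, -0.1096, 0.253]
tool_rot: [0.0, 0.998, 0.067, 0.001]
contact_force: [-0.2, 0.1, -2.1]
gripper_width: 0.626
```

```bash
python3 d.py .521 -.117 .25 7.5;  python3 w.py dark_laid .501 .0317 0.006 .25 0 w4
python3 - <<'E'
from h import *
p=imaging.read_camera("wrist"); M=np.linalg.inv(np.array(p["mount"]))
for y in(-.072,-.074,-.076,-.078,-.08): print(y,proj([[-.027,y,-.0205],[.027,y,-.0205]],p,M))
g=cv2.cvtColor(p["image"],cv2.COLOR_RGB2GRAY)[:,300:340].mean(1); print(np.round(g[85:110]).tolist())
E
```

```text
t 10.12 pos [ 0.5224 -0.1096  0.253 ] psi 7.68 rotdev [ 0.002  0.001 -1.   ] q7 0.09 w 0.626 F [-0.2  0.1 -2.1]
shift units [-0.02   0.06   0.025] rows>= 1.0 turn units [ 0.01 -0.03  0.05]
top 0.85 [320.5  51.5] [0.5037 0.0273]
fit 0.97 [257.  12. 390.  88.] [0.5031 0.0289 0.2487] 0.0506
flip [0.5069 0.0299 3.4439] 0.0605
-0.072 [[252.62985156 101.5778416 ]
 [389.50420436 101.49036729]]
-0.074 [[252.32547277  96.23297301]
 [389.80154519  96.14454788]]
-0.076 [[252.01900108  90.84184122]
 [390.10091891  90.75245276]]
-0.078 [[251.71042554  85.40398636]
 [390.40233586  85.31362188]]
-0.08 [[251.39973552  79.91894598]
 [390.7058061   79.82759265]]
[171.0, 172.0, 170.0, 172.0, 169.0, 160.0, 163.0, 174.0, 189.0, 98.0, 34.0, 47.0, 53.0, 54.0, 54.0, 54.0, 54.0, 54.0, 53.0, 55.0, 54.0, 54.0, 55.0, 55.0, 54.0]
```

View pics/w4.png

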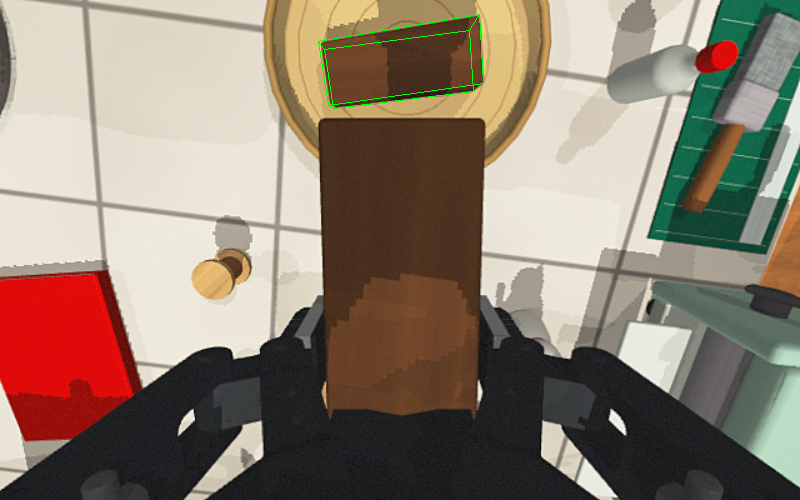

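```bash
python3 - <<'E'
from h import *
o=bot.get_obs(); p=imaging.read_camera("wrist"); V=view_of(p,o)
im=p["image"][:,:,::-1]; c=cv2.resize(im[0:100,240:410],None,fx=4.7,fy=4.7,interpolation=cv2.INTER_CUBIC)
import pickle; pickle.dump((p,o),open("w4.pkl","wb"))
cv2.imwrite("pics/c4.png",c)
uv=proj(pose_pts(.5031,.0289,.006,.2487),p,V); print(np.round((uv-[240,0]+.5)*4.7))
for a,b in [(0,1),(2,3),(4,5),(6,7),(0,2),(1,3),(4,6),(5,7),(0,4),(1,5),(2,6),(3,7)]:
    f=lambda i:tuple(int(v) for v in (uv[i]-[240,0]+.5)*4.7)
    cv2.line(c,f(a),f(b),(0,255,0),1)
cv2.imwrite("pics/c4b.png",c)
E
```

```text
[[134. 410.]
 [115. 398.]
 [100. 186.]
 [ 78. 157.]
 [662. 344.]
 [699. 314.]
 [648. 115.]
 [685.  52.]]
```

View pics/c4b.png

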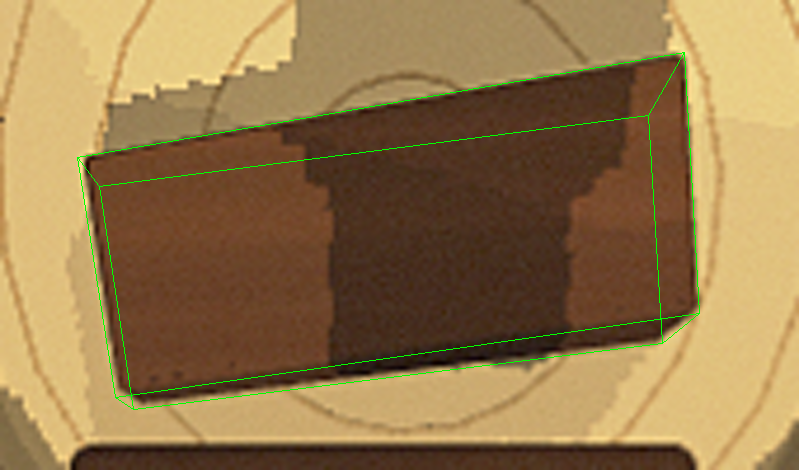

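View pics/c4.png

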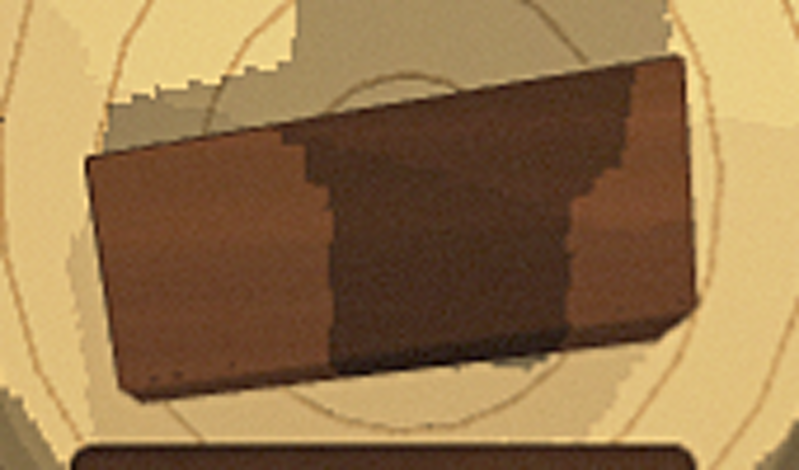

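```bash
python3 - <<'E'
from h import *
import pickle; from scipy.optimize import least_squares
p,o=pickle.load(open("w4.pkl","rb")); V=view_of(p,o)
pts={3:(88,157),7:(683,57),5:(696,306),1:(120,383),0:(142,402),4:(655,340)}
I=list(pts); U=np.array([pts[i] for i in I])/4.7-.5+[240,0]
def f(v):
    P=W.copy(); P[:,0]*=1-v[3]/70; P[:,1]*=1-v[3]/27
    return (proj(pose_pts(v[0],v[1],.006,v[2],0,P),p,V)[I]-U).ravel()
r=least_squares(f,[.503,.03,.25,1],x_scale=[.01,.01,.1,1]); print(r.x,np.round(r.fun.reshape(-1,2),2))
E
```

```text
[0.50361349 0.02972124 0.24191766 1.40219428] [[-0.14  0.01]
 [-0.06  0.35]
 [-0.18  0.15]
 [ 0.25  0.64]
 [-0.56 -0.73]
 [ 0.73 -0.54]]
```

Emit:
apply_moves(moves="1 0 0 0 0 0 1; 1 0 0 0 0 0 1; 1 0 0 0 0 0 1; 1 0 0 0 0 0 1; 1 0 0 0 0 0 1; 1 0 0 0 0 0 1; 1 0 0 0 0 0 1; 1 0 0 0 0 0 1; 1 0 0 0 0 0 1; 1 0 0 0 0 0 1; 1 0 0 0 0 0 1; 1 0 0 0 0 0 1")

```text
t: 11.37
eef_pos: [0.5215, -0.1101, 0.2514]
tool_rot: [0.0, 0.938, -0.347, -0.0]
contact_force: [-0.4, 0.0, -1.9]
gripper_width: 0.62
```

Emit:
apply_moves(moves="1 0 0 0 0 0 1; 1 0 0 0 0 0 1; 1 0 0 0 0 0 1; 1 0 0 0 0 0 1; 1 0 0 0 0 0 1; 1 0 0 0 0 0 1; 1 0 0 0 0 0 1; 1 0 0 0 0 0 1; 1 0 0 0 0 0 0.95; 1 0 0 0 1 0 0; 1 0 0 0 0.83 0 0; 1 0 0 0 0 0 0")

```text
t: 12.37
eef_pos: [0.5197, -0.111, 0.2511]
tool_rot: [-0.05, 0.785, -0.616, 0.039]
contact_force: [-0.9, -0.4, -2.8]
gripper_width: 0.628
```

```bash
cat > pl.py <<'E'
from d import *
# pl.py wx wy wz psi tilt cy cz  -> TCP target for the wedge origin
x,y,z,psi,tilt,cy,cz=map(float,sys.argv[1:8])
Rt=R.from_euler("z",psi,degrees=True).as_matrix()@np.diag([1,-1,-1.])@R.from_euler("x",tilt,degrees=True).as_matrix()
T=np.array([x,y,z])-Rt@np.array([0,cy,cz]); print("TCP target",np.round(T,4)); deltas(*T,psi,tilt)
E
python3 pl.py .5036 .0297 .071 -76.1 7.33 -.0052 .0057
```

```text
TCP target [0.4979 0.0283 0.076 ]
t 12.37 pos [ 0.5197 -0.111   0.2511] psi -76.28 rotdev [ 0.    -0.127 -0.992] q7 -1.24 w 0.628 F [-0.9 -0.4 -2.8]
shift units [-1.171  0.088  1.46 ] rows>= 6.0 turn units [ 0.01 -0.01 -0.04]
```

Emit:
apply_moves(moves="1 -0.293 0.022 0.05 0 0 -0.04; 1 -0.293 0.022 0.1 0 0 0; 1 -0.293 0.022 0.15 0 0 0; 1 -0.292 0.022 0.15 0 0 0; 1 0 0 0.28 0 0 0; 1 0 0 0.28 0 0 0; 1 0 0 0.25 0 0 0; 1 0 0 0.2 0 0 0; 1 0 0 0 0 0 0; 1 0 0 0 0 0 0; 1 0 0 0 0 0 0")

```text
t: 13.28
eef_pos: [0.5002, 0.0294, 0.0776]
tool_rot: [-0.05, 0.786, -0.614, 0.04]
contact_force: [0.8, 0.8, -1.5]
gripper_width: 0.626
```

```bash
python3 pl.py .5036 .0297 .042 -76.1 7.33 -.0052 .0057; python3 - <<'E'
from h import *
show(imaging.read_camera("wrist"),"w5")
E
```

```text
TCP target [0.4979 0.0283 0.047 ]
t 13.28 pos [0.5002 0.0294 0.0776] psi -76.01 rotdev [ 0.001 -0.128 -0.992] q7 -1.73 w 0.626 F [ 0.8  0.8 -1.5]
shift units [0.004 0.054 0.251] rows>= 1.0 turn units [-0.01 -0.01  0.02]
```

View pics/w5.png

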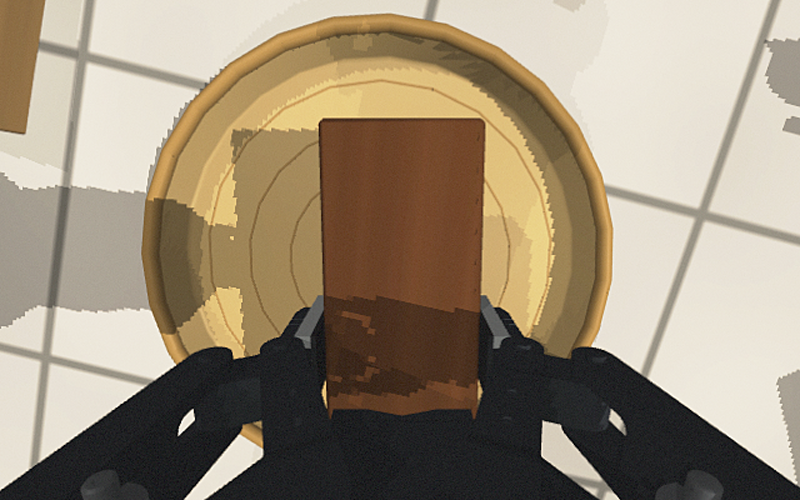

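Emit:
apply_moves(moves="1 0 0.03 0.12 0 0 0; 1 0 0.024 0.1 0 0 0; 1 0 0 0.03 0 0 0; 1 0 0 0 0 0 0; 1 0 0 0 0 0 0")

```text
t: 13.75
eef_pos: [0.4977, 0.0286, 0.0472]
tool_rot: [-0.051, 0.786, -0.615, 0.04]
contact_force: [-0.3, -0.5, -1.5]
gripper_width: 0.628
```

```bash
python3 pl.py .5036 .0297 .041 -76.1 7.33 -.0052 .0057; python3 - <<'E'
from h import *
for n in("scene","top"):
    p=imaging.read_camera(n); c=p["image"][150:250,280:410] if n=="scene" else p["image"][150:270,220:360]
    cv2.imwrite(f"pics/p1{n}.png",cv2.resize(c[:,:,::-1],None,fx=5,fy=5,interpolation=cv2.INTER_CUBIC))
E
```

```text
TCP target [0.4979 0.0283 0.046 ]
t 13.75 pos [0.4977 0.0286 0.0472] psi -76.03 rotdev [ 0.001 -0.129 -0.992] q7 -1.77 w 0.628 F [-0.3 -0.5 -1.5]
shift units [0.003 0.    0.01 ] rows>= 1.0 turn units [-0.02 -0.01  0.02]
```

View pics/p1scene.png

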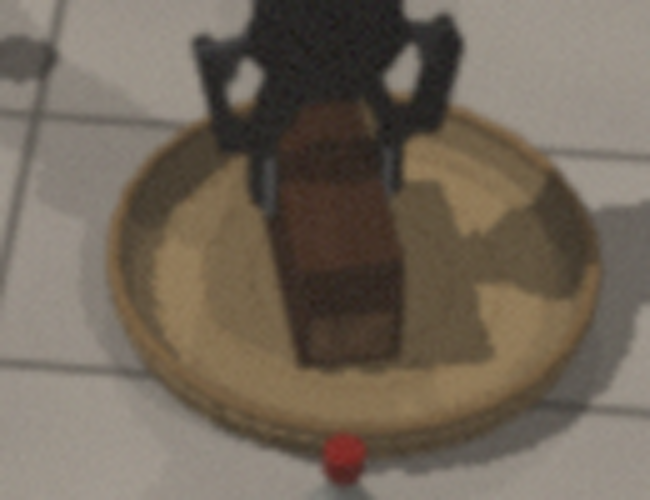

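Emit:
apply_moves(moves="1 0 0 0.01 0 0 0; 1 0 0 0.005 0 0 0; 1 0 0 0 0 0 0")

```text
t: 14.1
eef_pos: [0.4978, 0.0286, 0.0461]
tool_rot: [-0.051, 0.786, -0.615, 0.04]
contact_force: [-7.7, -0.1, 18.2]
gripper_width: 0.624
```

Emit:
apply_moves(moves="1 0 0 0.008 0 0 0; 1 0 0 0 0 0 0; 1 0 0 0 0 0 0")

```text
t: 14.35
eef_pos: [0.4978, 0.0286, 0.046]
tool_rot: [-0.051, 0.786, -0.615, 0.041]
contact_force: [-11.7, -2.4, 31.6]
gripper_width: 0.622
```

Emit:
apply_moves(moves="1 0 0 -0.009 0 0 0; 1 0 0 0 0 0 0; -0.5 0 0 0 0 0 0; -1 0 0 0 0 0 0; -1 0 0 0 0 0 0; -1 0 0 0 0 0 0; -1 0 0 -0.1 0 0 0; -1 0 0 -0.3 0 0 0; -1 0 0 -0.34 0 0 0; -1 0 0 -0.34 0 0 0; -1 0 0 -0.34 0 0 0; -1 0 0 -0.2 0 0 0")

```text
t: 15.35
eef_pos: [0.4738, 0.023, 0.2413]
tool_rot: [-0.052, 0.786, -0.614, 0.041]
contact_force: [0.5, 0.7, 0.0]
gripper_width: 1.002
```

```bash
python3 d.py .5 .03 .25 -76.1; python3 - <<'E'
from h import *
show(imaging.read_camera("wrist"),"w6")
p=imaging.read_camera("scene"); c=p["image"][140:250,280:410]
cv2.imwrite(f"pics/p2.png",cv2.resize(c[:,:,::-1],None,fx=5,fy=5,interpolation=cv2.INTER_CUBIC))
E
```

```text
t 15.35 pos [0.4738 0.023  0.2413] psi -76.01 rotdev [ 0.001 -0.132 -0.991] q7 -1.54 w 1.002 F [0.5 0.7 0. ]
shift units [-0.004 -0.233 -0.042] rows>= 1.0 turn units [-1.9  -0.02  0.02]
```

View pics/w6.png

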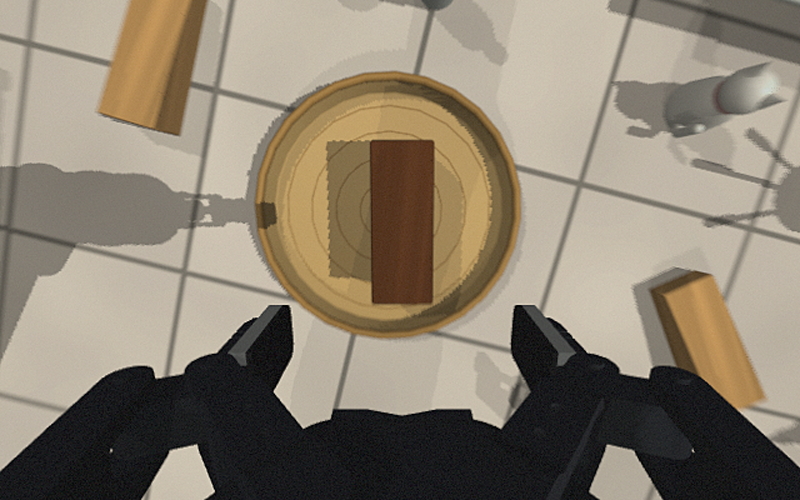

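View pics/p2.png

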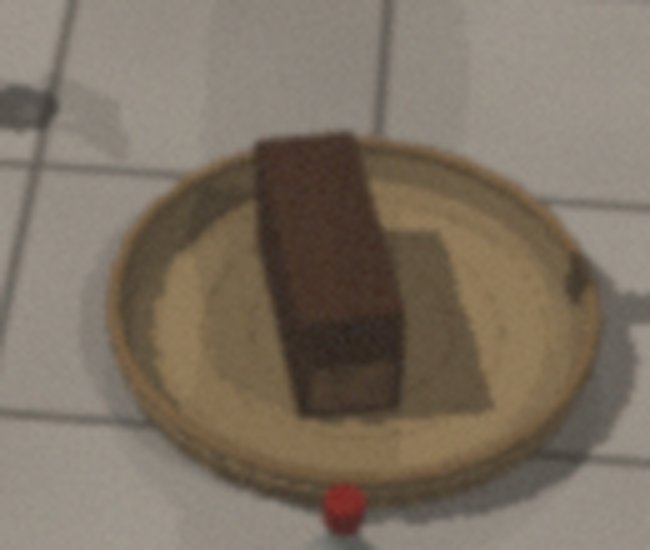

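Emit:
apply_moves(moves="-1 0 0 0 -1 0 0; -1 0 0 0 -0.9 0 0; -1 0 0 0 0 0 -1; -1 0 0 0 0 0 -1; -1 0 0 0 0 0 -1; -1 0 0 0 0 0 -1; -1 0 0 0 0 0 -1; -1 0 0 0 0 0 -0.8")

```text
t: 16.12
eef_pos: [0.4724, 0.0226, 0.2358]
tool_rot: [0.002, 0.896, -0.443, -0.003]
contact_force: [1.0, 0.3, 0.5]
gripper_width: 0.999
```

```bash
python3 d.py .42 -.337 .25 -52.8
```

```text
t 16.12 pos [0.4724 0.0226 0.2358] psi -52.6 rotdev [-0.003  0.006 -1.   ] q7 -1.19 w 0.999 F [1.  0.3 0.5]
shift units [ 2.115  2.168 -0.111] rows>= 9.0 turn units [0.09 0.04 0.05]
```

Emit:
apply_moves(moves="-1 0.2 0.205 -0.02 0 0 0.05; -1 0.235 0.241 -0.012 0 0 0; -1 0.235 0.241 -0.012 0 0 0; -1 0.235 0.241 -0.012 0 0 0; -1 0.235 0.241 -0.012 0 0 0; -1 0.235 0.241 -0.012 0 0 0; -1 0.235 0.241 -0.012 0 0 0; -1 0.235 0.241 -0.012 0 0 0; -1 0.2 0.205 -0.012 0 0 0; -1 0.08 0.082 0 0 0 0; -1 0 0 0 0 0 0; -1 0 0 0 0 0 0")

```text
t: 17.12
eef_pos: [0.4173, -0.338, 0.2505]
tool_rot: [0.001, 0.895, -0.447, -0.003]
contact_force: [0.1, 0.8, -0.3]
gripper_width: 1.004
```

```bash
python3 d.py .42 -.337 .25 -52.8; python3 w.py light_a .452 -.313 0 3.79 0 w7
```

```text
t 17.12 pos [ 0.4173 -0.338   0.2505] psi -53.08 rotdev [-0.004  0.005 -1.   ] q7 -0.41 w 1.004 F [ 0.1  0.8 -0.3]
shift units [ 0.007 -0.023  0.004] rows>= 1.0 turn units [ 0.07  0.06 -0.07]
fit 0.67 [300.  73. 348. 195.] [ 0.4551 -0.3145  3.797 ] 0.0212
flip [ 0.4529 -0.3162  6.9439] 0.0382
```

View pics/w7.png

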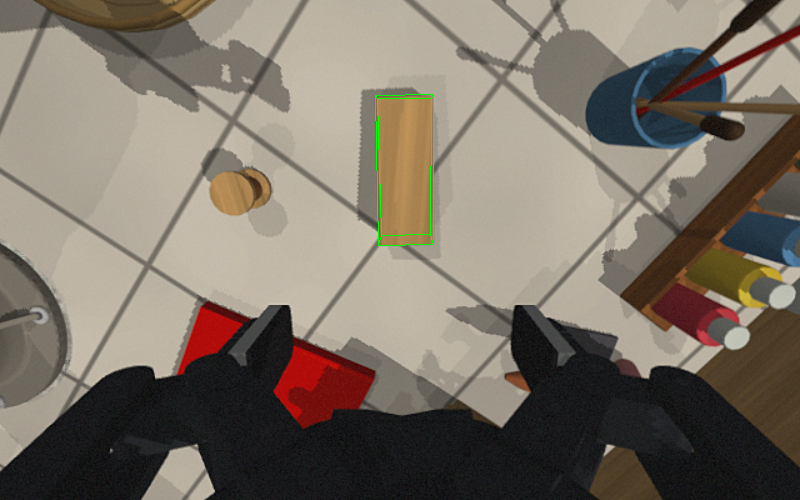

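```bash
python3 d.py .4503 -.3182 .004 -52.45; python3 - <<'E'
import cv2
a=cv2.imread("pics/w7.png"); cv2.imwrite("pics/c7.png",cv2.resize(a[80:260,340:460],None,fx=3.2,fy=3.2,interpolation=cv2.INTER_CUBIC))
E
```

```text
t 17.37 pos [ 0.4183 -0.3367  0.2517] psi -52.86 rotdev [-0.002  0.004 -1.   ] q7 -0.41 w 1.002 F [-0.2 -0.2  0.2]
shift units [ 0.042 -0.315  2.063] rows>= 7.0 turn units [ 0.06  0.03 -0.1 ]
```

View pics/c7.png

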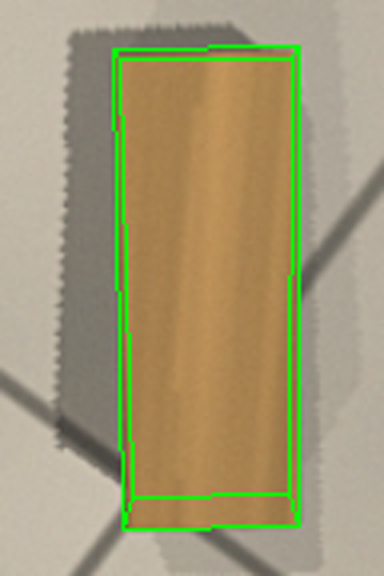

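Emit:
apply_moves(moves="-1 0.02 -0.15 0.1 0.05 0.03 -0.1; -1 0.02 -0.165 0.27 0 0 0; -1 0 0 0.3 0 0 0; -1 0 0 0.3 0 0 0; -1 0 0 0.3 0 0 0; -1 0 0 0.3 0 0 0; -1 0 0 0.24 0 0 0; -1 0 0 0.15 0 0 0; -1 0 0 0.09 0 0 0; -1 0 0 0 0 0 0; -1 0 0 0 0 0 0")

```text
t: 18.28
eef_pos: [0.451, -0.3192, 0.0061]
tool_rot: [0.001, 0.897, -0.443, 0.0]
contact_force: [0.4, -0.7, 0.2]
gripper_width: 1.001
```

```bash
python3 d.py .4503 -.3182 .004 -52.45
```

```text
t 18.28 pos [ 0.451  -0.3192  0.0061] psi -52.57 rotdev [ 0.001  0.001 -1.   ] q7 -0.56 w 1.001 F [ 0.4 -0.7  0.2]
shift units [-0.01  -0.001  0.018] rows>= 1.0 turn units [ 0.01 -0.01 -0.03]
```

Emit:
apply_moves(moves="1 0 0 0 0 0 0; 1 0 0 0 0 0 0; 1 0 0 0 0 0 0; 1 0 0 0 0 0 0; 1 0 0 0 0 0 0; 1 0 0 0 0 0 0; 1 0 0 -0.1 0 0 0; 1 0 0 -0.25 0 0 0; 1 0 0 -0.33 0 0 -1; 1 0 0 -0.33 0 0 -1; 1 0 0 -0.33 0 0 -1; 1 0 0 -0.33 0 0 -1", force=40)

```text
t: 19.28
eef_pos: [0.4499, -0.3191, 0.2092]
tool_rot: [0.001, 0.95, -0.312, 0.0]
contact_force: [0.7, 0.2, -2.3]
gripper_width: 0.62
```

Emit:
apply_moves(moves="1 0 0 -0.2 0 0 -1; 1 0 0 -0.1 0 0 -1; 1 0 0 0 0 0 -1; 1 0 0 0 0 0 -1; 1 0 0 0 0 0 -1; 1 0 0 0 0 0 -1; 1 0 0 0 0 0 -1; 1 0 0 0 0 0 -1; 1 0 0 0 0 0 -1; 1 0 0 0 0 0 -1; 1 0 0 0 0 0 -1; 1 0 0 0 0 0 -1")

```text
t: 20.28
eef_pos: [0.4501, -0.3192, 0.2431]
tool_rot: [0.001, 0.995, 0.101, -0.0]
contact_force: [0.2, 0.5, -1.9]
gripper_width: 0.623
```

Emit:
apply_moves(moves="1 0 0 0 0 0 -0.6; 1 0 0 0 0 0 0")

```text
t: 20.45
eef_pos: [0.4501, -0.3193, 0.243]
tool_rot: [0.001, 0.993, 0.121, -0.0]
contact_force: [0.0, -0.2, -1.5]
gripper_width: 0.629
```

```bash
python3 d.py .51 -.13 .26 13.9
python3 - <<'E'
from h import *
p=imaging.read_camera("wrist"); show(p,"w8"); M=np.linalg.inv(np.array(p["mount"]))
for y in(-.072,-.074,-.076,-.078,-.08): print(y,proj([[0,y,-.0205]],p,M))
g=cv2.cvtColor(p["image"],cv2.COLOR_RGB2GRAY)[:,300:340].mean(1); print(np.round(g[80:110]).tolist())
E
```

```text
t 20.45 pos [ 0.4501 -0.3193  0.243 ] psi 13.86 rotdev [-0.001  0.002 -1.   ] q7 0.62 w 0.629 F [ 0.  -0.2 -1.5]
shift units [ 0.862 -1.412 -0.144] rows>= 5.0 turn units [ 0.02  0.01 -0.01]
-0.072 [[321.40527131 101.47760265]]
-0.074 [[321.4032219   96.12796023]]
-0.076 [[321.40115243  90.73193902]]
-0.078 [[321.39906264  85.28907612]]
-0.08 [[321.39695229  79.79890594]]
[187.0, 194.0, 206.0, 209.0, 209.0, 209.0, 209.0, 208.0, 209.0, 209.0, 209.0, 210.0, 213.0, 212.0, 119.0, 82.0, 97.0, 106.0, 113.0, 113.0, 112.0, 112.0, 113.0, 112.0, 112.0, 112.0, 113.0, 112.0, 112.0, 113.0]
```

View pics/w8.png

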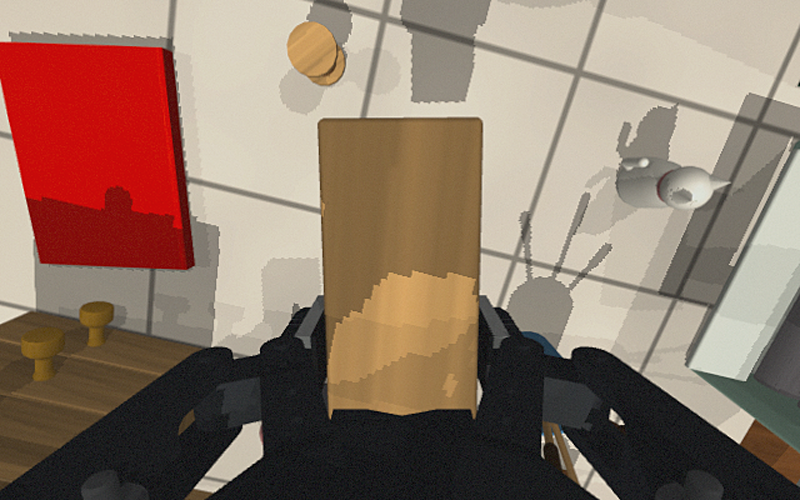

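```bash
python3 d.py .54 -.116 .26 13.9
```

```text
t 20.5 pos [ 0.4502 -0.3193  0.2429] psi 13.72 rotdev [-0.001  0.002 -1.   ] q7 0.61 w 0.628 F [ 0.6  0.1 -2.1]
shift units [ 1.129 -1.468 -0.145] rows>= 6.0 turn units [ 0.02  0.01 -0.04]
```

Emit:
apply_moves(moves="1 0.12 -0.14 -0.07 0 0 0; 1 0.19 -0.25 -0.07 0 0 0; 1 0.19 -0.25 0 0 0 0; 1 0.19 -0.25 0 0 0 0; 1 0.19 -0.25 0 0 0 0; 1 0.17 -0.22 0 0 0 0; 1 0.08 -0.11 0 0 0 0; 1 0 0 0 0 0 0; 1 0 0 0 0 0 0; 1 0 0 0 0 0 0")

```text
t: 21.33
eef_pos: [0.5398, -0.1169, 0.2588]
tool_rot: [0.001, 0.993, 0.119, -0.001]
contact_force: [-0.2, -0.6, -1.8]
gripper_width: 0.629
```

```bash
python3 d.py .54 -.116 .26 13.9
python3 - <<'E'
from h import *
import pickle
o=bot.get_obs();p=imaging.read_camera("wrist"); V=view_of(p,o); show(p,"w9"); pickle.dump((p,o),open("w9.pkl","wb"))
cv2.imwrite("pics/c9.png",cv2.resize(p["image"][0:100,240:410,::-1],None,fx=4.7,fy=4.7,interpolation=cv2.INTER_CUBIC))
E
```

```text
t 21.33 pos [ 0.5398 -0.1169  0.2588] psi 13.67 rotdev [-0.002  0.002 -1.   ] q7 0.18 w 0.629 F [-0.2 -0.6 -1.8]
shift units [ 0.004 -0.007 -0.01 ] rows>= 1.0 turn units [ 0.03  0.02 -0.06]
```

View pics/c9.png

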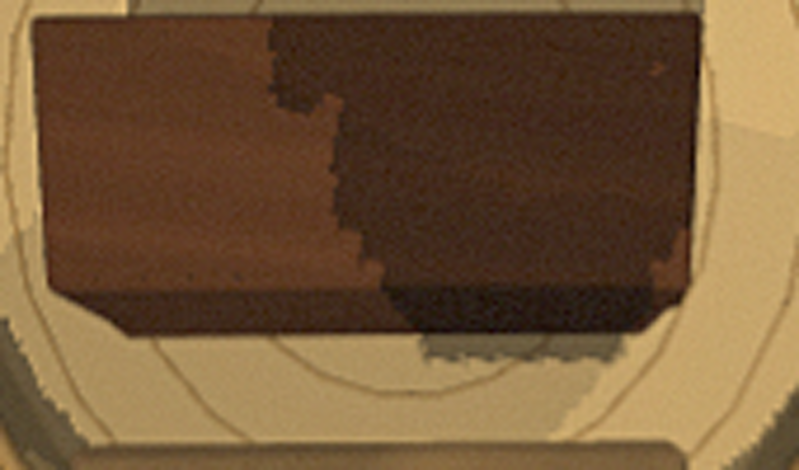

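```bash
cat > blk.py <<'E'
from h import *
import pickle,sys; from scipy.optimize import least_squares
def blk(pk,pts,off,sc,L=.0705,Wd=.027,z0=.006,z1=.076,x0=(.503,.03,.24)):
    p,o=pickle.load(open(pk,"rb")); V=view_of(p,o)
    B=np.array([[sx*L,sy*Wd,z] for sx in(-1,1) for sy in(-1,1) for z in(z0,z1)])
    I=list(pts); U=np.array([pts[i] for i in I])/sc-.5+off
    def f(v):
        P=B.copy(); P[:,0]*=1-v[3]/70; P[:,1]*=1-v[3]/27
        return (proj(pose_pts(v[0],v[1],0,v[2],0,P),p,V)[I]-U).ravel()
    r=least_squares(f,[*x0,1],x_scale=[.01,.01,.1,1]); print(np.round(r.x,4),np.degrees(r.x[2]),np.round(r.fun.reshape(-1,2),2).tolist())
if __name__=="__main__":
    blk("w9.pkl",{3:(33,18),7:(700,13),5:(690,288),1:(48,286)},[240,0],4.7)
    blk("w9.pkl",{3:(33,18),7:(700,13),5:(690,288),1:(48,286),0:(128,336),4:(638,331)},[240,0],4.7)
E
python3 blk.py
```

```text
[0.5007 0.0276 0.2402 0.9858] 13.765022209147297 [[-0.1, -0.25], [0.36, 0.33], [-0.32, -0.45], [0.05, 0.37]]
[0.5013 0.0279 0.2438 1.2836] 13.9714614213248 [[0.85, 0.14], [0.69, 0.15], [0.2, -1.25], [1.1, 0.1], [-2.86, 0.37], [-0.7, 0.7]]
```

```bash
python3 pl.py .5015 .0285 .086 13.9 0 -.0055 .006
```

```text
TCP target [0.5028 0.0232 0.092 ]
t 21.38 pos [ 0.5397 -0.1174  0.2587] psi 13.62 rotdev [-0.002  0.002 -1.   ] q7 0.18 w 0.625 F [-0.2 -0.4 -2. ]
shift units [-0.02  -1.213  1.387] rows>= 6.0 turn units [ 0.03  0.02 -0.07]
```

Emit:
apply_moves(moves="1 -0.01 -0.15 0 0.03 0.02 -0.06; 1 -0.01 -0.25 0.05 0 0 0; 1 0 -0.25 0.1 0 0 0; 1 0 -0.25 0.1 0 0 0; 1 0 -0.2 0.15 0 0 0; 1 0 -0.113 0.22 0 0 0; 1 0 0 0.28 0 0 0; 1 0 0 0.28 0 0 0; 1 0 0 0.2 0 0 0; 1 0 0 0 0 0 0; 1 0 0 0 0 0 0; 1 0 0 0 0 0 0")

```text
t: 22.38
eef_pos: [0.5039, 0.0249, 0.0947]
tool_rot: [-0.001, 0.993, 0.121, 0.001]
contact_force: [0.2, 1.5, -1.6]
gripper_width: 0.625
```

```bash
python3 pl.py .5015 .0285 .077 13.9 0 -.0055 .006
```

```text
TCP target [0.5028 0.0232 0.083 ]
t 22.38 pos [0.5039 0.0249 0.0947] psi 13.96 rotdev [ 0.003 -0.001 -1.   ] q7 -0.24 w 0.625 F [ 0.2  1.5 -1.6]
shift units [-0.012  0.012  0.097] rows>= 1.0 turn units [-0.01 -0.04  0.01]
```

Emit:
apply_moves(moves="1 -0.01 0.012 0.04 0 -0.03 0; 1 0 0 0.04 0 0 0; 1 0 0 0.015 0 0 0; 1 0 0 0 0 0 0; 1 0 0 0 0 0 0")

```text
t: 22.8
eef_pos: [0.5027, 0.023, 0.0831]
tool_rot: [0.0, 0.993, 0.122, -0.0]
contact_force: [-2.8, -2.2, 7.7]
gripper_width: 0.619
```

```bash
python3 pl.py .5015 .0285 .076 13.9 0 -.0055 .006
```

```text
TCP target [0.5028 0.0232 0.082 ]
t 22.8 pos [0.5027 0.023  0.0831] psi 13.98 rotdev [-0.  0. -1.] q7 -0.25 w 0.619 F [-2.8 -2.2  7.7]
shift units [ 0.001 -0.001  0.009] rows>= 1.0 turn units [0.   0.   0.02]
```

Emit:
apply_moves(moves="1 0 0 0.004 0 0 0; 1 0 0 0 0 0 0; -0.3 0 0 0 0 0 0; -1 0 0 0 0 0 0; -1 0 0 0 0 0 0; -1 0 0 0 0 0 0; -1 0 0 -0.1 0 0 0; -1 0 0 -0.3 0 0 0; -1 0 0 -0.34 0 0 0; -1 0 0 -0.34 0 0 0; -1 0 0 -0.3 0 0 0; -1 0 0 -0.1 0 0 0")

```text
t: 23.8
eef_pos: [0.5047, 0.0244, 0.2653]
tool_rot: [-0.0, 0.992, 0.122, 0.004]
contact_force: [1.1, 1.0, 0.8]
gripper_width: 1.001
```

```bash
python3 d.py .6 .255 .27 87.6
python3 - <<'E'
from h import *
import pickle
o=bot.get_obs();p=imaging.read_camera("wrist"); V=view_of(p,o); show(p,"w10"); pickle.dump((p,o),open("w10.pkl","wb"))
s=imaging.read_camera("scene"); cv2.imwrite("pics/p3.png",cv2.resize(s["image"][130:250,280:420,::-1],None,fx=5,fy=5,interpolation=cv2.INTER_CUBIC))
E
```

```text
t 23.8 pos [0.5047 0.0244 0.2653] psi 14.06 rotdev [ 0.007  0.001 -1.   ] q7 -0.06 w 1.001 F [1.1 1.  0.8]
shift units [ 1.237 -1.671 -0.032] rows>= 7.0 turn units [  0.07  -0.08 -18.38]
```

View pics/w10.png

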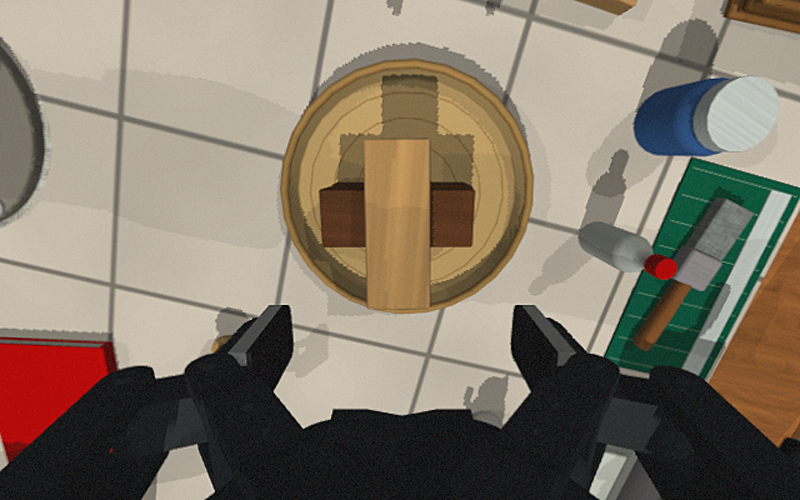

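View pics/p3.png

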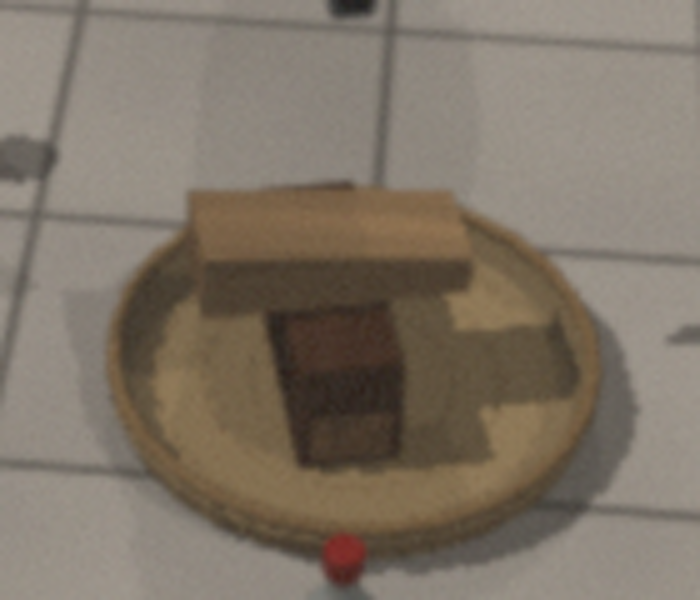

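```bash
python3 - <<'E'
from h import *
import pickle
p,o=pickle.load(open("w10.pkl","rb"))
cv2.imwrite("pics/c10.png",cv2.resize(p["image"][100:260,245:390,::-1],None,fx=5,fy=3.7 and 5,interpolation=cv2.INTER_CUBIC)[:800])
a=cv2.imread("pics/c10.png"); cv2.imwrite("pics/c10.png",cv2.resize(p["image"][105:255,270:370,::-1],None,fx=4,fy=4,interpolation=cv2.INTER_CUBIC))
E
```

```text
(no output)
```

View pics/c10.png

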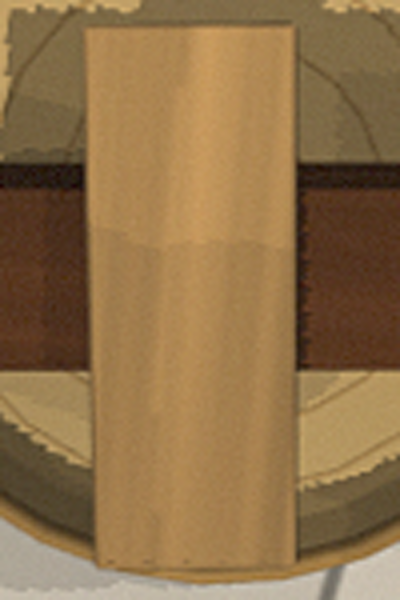

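```bash
cat > wf.py <<'E'
from h import *
import pickle; from scipy.optimize import least_squares
def wf(pk,pts,off,sc,z,x0,pit=0,sh=None):
    p,o=pickle.load(open(pk,"rb")); V=view_of(p,o)
    I=list(pts); U=np.array([pts[i] for i in I])/sc-.5+off
    def f(v):
        s=v[3] if sh is None else sh
        P=W.copy(); P[:,0]*=1-s/70; P[:,1]*=1-s/27
        return (proj(pose_pts(v[0],v[1],z,v[2],pit,P),p,V)[I]-U).ravel()
    r=least_squares(f,[*x0,1],x_scale=[.01,.01,.1,1]); print(np.round(r.x,4),"deg",round(np.degrees(r.x[2]),2),np.round(r.fun.reshape(-1,2),2).tolist())
E
python3 - <<'E'
from wf import *
wf("w10.pkl",{1:(86,27),3:(297,27),5:(97,566),7:(296,565)},[270,105],4,.076,(.5015,.0285,-1.328))
E
python3 d.py .6 .255 .27 87.6
```

```text
[ 0.5013  0.0284 -1.3197  0.9106] deg -75.62 [[0.31, -0.11], [-0.21, -0.44], [0.28, 0.4], [-0.37, 0.23]]
t 23.9 pos [0.504  0.0239 0.2625] psi 14.02 rotdev [ 0.005  0.001 -1.   ] q7 -0.06 w 1.0 F [-0.   0.2 -0.3]
shift units [ 1.243 -1.675 -0.058] rows>= 7.0 turn units [  0.05  -0.05 -18.39]
```

```bash
python3 d.py .638 .297 .265 87.6
```

```text
t 23.9 pos [0.504  0.0239 0.2625] psi 14.02 rotdev [ 0.005  0.001 -1.   ] q7 -0.06 w 1.0 F [-0.   0.2 -0.3]
shift units [ 1.635 -1.938 -0.014] rows>= 8.0 turn units [  0.05  -0.05 -18.39]
```

Emit:
apply_moves(moves="-1 0.182 -0.215 0 0 0 0; -1 0.182 -0.215 0 0 0 0; -1 0.182 -0.215 0 0 0 0; -1 0.182 -0.215 0 0 0 0; -1 0.182 -0.215 0 0 0 0; -1 0.182 -0.215 0 0 0 0; -1 0.182 -0.215 0 0 0 0; -1 0.182 -0.215 0 0 0 0; -1 0.182 -0.215 0 0 0 0; -1 0 0 0 0 0 -1; -1 0 0 0 0 0 -1; -1 0 0 0 0 0 -1")

```text
t: 24.9
eef_pos: [0.6356, 0.2971, 0.2564]
tool_rot: [-0.0, 0.974, 0.228, -0.003]
contact_force: [-0.4, -0.3, -0.5]
gripper_width: 1.003
```

Emit:
apply_moves(moves="-1 0 0 0 0 0 -1; -1 0 0 0 0 0 -1; -1 0 0 0 0 0 -1; -1 0 0 0 0 0 -1; -1 0 0 0 0 0 -1; -1 0 0 0 0 0 -1; -1 0 0 0 0 0 -1; -1 0 0 0 0 0 -1; -1 0 0 0 0 0 -1; -1 0 0 0 0 0 -1; -1 0 0 0 0 0 -1; -1 0 0 0 0 0 -1")

```text
t: 25.9
eef_pos: [0.6359, 0.2959, 0.2568]
tool_rot: [-0.001, 0.797, 0.604, -0.002]
contact_force: [0.1, -0.6, -0.4]
gripper_width: 0.998
```

Emit:
apply_moves(moves="-1 0 0 0 0 0 -1; -1 0 0 0 0 0 -1; -1 0 0 0 0 0 -1; -1 0 0 0 0 0 -0.4; -1 0 0 0 0 0 0; -1 0 0 0 0 0 0; -1 0 0 0 0 0 0")

```text
t: 26.48
eef_pos: [0.6363, 0.2961, 0.2579]
tool_rot: [-0.001, 0.722, 0.692, -0.001]
contact_force: [0.1, 1.1, 0.2]
gripper_width: 0.998
```

```bash
python3 d.py .64 .297 .26 87.6; python3 w.py light_a .598 .297 0 3.1 0 w11;python3 d.py .592 .297 .005 87.6
```

```text
t 26.48 pos [0.6363 0.2961 0.2579] psi 87.59 rotdev [ 0.    -0.003 -1.   ] q7 0.64 w 0.998 F [0.1 1.1 0.2]
shift units [ 0.008  0.03  -0.017] rows>= 1.0 turn units [-0.04 -0.   -0.  ]
top 0.87 [318.4 144.6] [0.5985 0.293 ]
thin 0.74 [321.7 194.5] [0.6705 0.2941]
fit 0.96 [  0.   6. 128. 110.] [ 1.1475 -0.0278  2.326 ] 1.0
flip [ 1.1924 -0.2367  5.5365] 1.0
t 26.73 pos [0.6367 0.2963 0.2589] psi 87.61 rotdev [ 0.001 -0.002 -1.   ] q7 0.64 w 1.003 F [ 0.8  0.3 -0.6]
shift units [-0.011 -0.368  2.116] rows>= 7.0 turn units [-0.03 -0.01  0.  ]
```

View pics/w11.png

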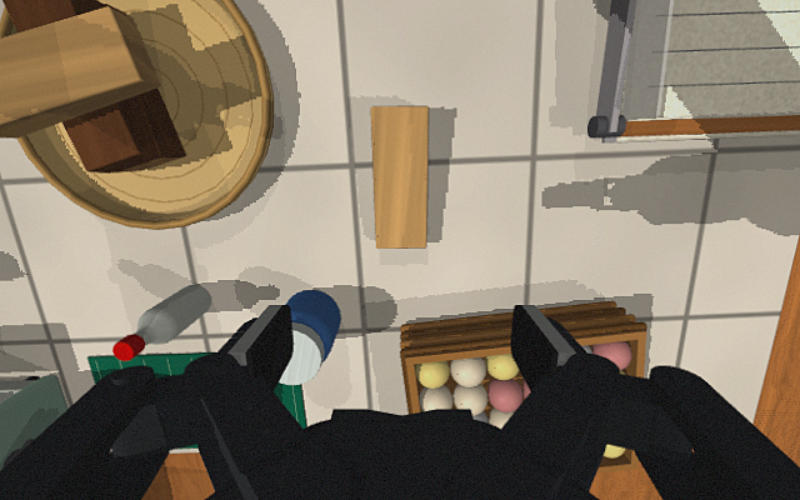

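Net picked the placed light wedge first; fit the second instance at about (400,178) in this view.

```bash
python3 - <<'E'
from h import *
import pickle
o=bot.get_obs();p=imaging.read_camera("wrist"); V=view_of(p,o); pickle.dump((p,o),open("w12.pkl","wb"))
for d in nets.outline_of(p,"light_b"):
    print(d["score"],d["rect"])
    if d["rect"][0]>200:
        for a in(0,np.pi): print(fit([(p,V,d["region"].astype(np.float32))],[.598,.297,3.1+a],0))
cv2.imwrite("pics/c12.png",cv2.resize(p["image"][75:210,270:370,::-1],None,fx=4.4,fy=4.4,interpolation=cv2.INTER_CUBIC))
E
python3 d.py .592 .297 .005 87.6
```

```text
0.68 [3.3, 4.6, 130.5, 108.6]
0.66 [295.1, 82.2, 344.7, 200.8]
([np.float64(0.5989457695006402), np.float64(0.29573742652054147), np.float64(3.106876841439395)], np.float64(0.02827323041856289))
([np.float64(0.5964505692814515), np.float64(0.29588102614223677), np.float64(6.252592390667761)], np.float64(0.05209953337907791))
t 26.83 pos [0.6367 0.2963 0.259 ] psi 87.62 rotdev [ 0.001 -0.002 -1.   ] q7 0.64 w 1.001 F [-0.1  0.4 -0. ]
shift units [-0.011 -0.369  2.117] rows>= 7.0 turn units [-0.02 -0.01  0.  ]
```

View pics/c12.png

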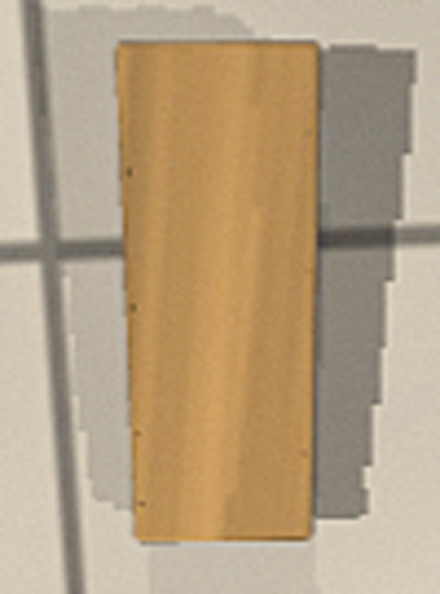

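```bash
python3 - <<'E'
from wf import *
wf("w12.pkl",{7:(119,43),5:(320,43),1:(314,540),3:(135,541)},[270,75],4.4,0,(.598,.297,3.1))
E
```

```text
[0.5996 0.2952 3.1071 0.6941] deg 178.02 [[-0.12, 0.08], [0.21, -0.3], [-0.52, 0.1], [0.42, 0.17]]
```

Emit:
apply_moves(moves="-1 -0.01 -0.17 0.1 -0.02 0 -0.1; -1 -0.008 -0.19 0.27 0 0 0; -1 0 0 0.3 0 0 0; -1 0 0 0.3 0 0 0; -1 0 0 0.3 0 0 0; -1 0 0 0.3 0 0 0; -1 0 0 0.26 0 0 0; -1 0 0 0.16 0 0 0; -1 0 0 0.11 0 0 0; -1 0 0 0 0 0 0; -1 0 0 0 0 0 0")

```text
t: 27.75
eef_pos: [0.5934, 0.2964, 0.0072]
tool_rot: [-0.001, 0.719, 0.695, 0.0]
contact_force: [0.0, 0.3, 0.5]
gripper_width: 1.0
```

```bash
python3 d.py .5935 .2957 .005 88.0
```

```text
t 27.75 pos [0.5934 0.2964 0.0072] psi 88.03 rotdev [ 0.001 -0.001 -1.   ] q7 0.44 w 1.0 F [0.  0.3 0.5]
shift units [-0.006  0.001  0.019] rows>= 1.0 turn units [-0.01 -0.01  0.01]
```

Emit:
apply_moves(moves="1 0 0 0.01 0 0 0; 1 0 0 0 0 0 0; 1 0 0 0 0 0 0; 1 0 0 0 0 0 0; 1 0 0 0 0 0 0; 1 0 0 0 0 0 0; 1 0 0 0 0 0 0", force=40)

```text
t: 28.33
eef_pos: [0.5943, 0.2966, 0.0075]
tool_rot: [0.0, 0.719, 0.695, 0.001]
contact_force: [-0.5, -0.3, 5.8]
gripper_width: 0.623
```

Emit:
apply_moves(moves="1 0 0 -0.1 0 0 0; 1 0 0 -0.25 0 0 0; 1 0 0 -0.33 0 0 1; 1 0 0 -0.33 0 0 1; 1 0 0 -0.33 0 0 1; 1 0 0 -0.33 0 0 1; 1 0 0 -0.33 0 0 1; 1 0 0 -0.33 0 0 1; 1 0 0 -0.2 0 0 1; 1 0 0 0 0 0 1; 1 0 0 0 0 0 1; 1 0 0 0 0 0 1")

```text
t: 29.33
eef_pos: [0.5929, 0.2957, 0.3106]
tool_rot: [-0.0, 0.914, 0.406, 0.0]
contact_force: [-0.3, 0.9, -2.3]
gripper_width: 0.624
```

Emit:
apply_moves(moves="1 0 0 0 0 0 1; 1 0 0 0 0 0 1; 1 0 0 0 0 0 1; 1 0 0 0 0 0 1; 1 0 0 0 0 0 1; 1 0 0 0 0 0 1; 1 0 0 0 0 0 1; 1 0 0 0 0 0 1; 1 0 0 0 0 0 0.53; 1 0 0 0 0 0 0; 1 0 0 0 0 0 0")

```text
t: 30.25
eef_pos: [0.5929, 0.2957, 0.3097]
tool_rot: [-0.0, 0.993, 0.122, -0.0]
contact_force: [0.4, 0.0, -1.2]
gripper_width: 0.629
```

```bash
python3 d.py .54 -.116 .30 13.9
python3 - <<'E'
from h import *
p=imaging.read_camera("wrist"); show(p,"w13"); M=np.linalg.inv(np.array(p["mount"]))
# thick end now at tool -y ; top at tool z = cz-.044
for y in(-.06,-.062,-.064,-.066,-.068): print(y,proj([[0,y,.0068-.044]],p,M))
g=cv2.cvtColor(p["image"],cv2.COLOR_RGB2GRAY)[:,300:340].mean(1); print(np.round(g[80:140]).tolist())
E
```

```text
t 30.25 pos [0.5929 0.2957 0.3097] psi 14.01 rotdev [-0.    -0.001 -1.   ] q7 -0.54 w 0.629 F [ 0.4  0.  -1.2]
shift units [-1.259  3.222  0.079] rows>= 11.0 turn units [-0.01  0.01  0.03]
-0.06 [[321.46040427 134.56764189]]
-0.062 [[321.45838143 128.69142306]]
-0.064 [[321.45633526 122.75663175]]
-0.066 [[321.45426542 116.76257533]]
-0.068 [[321.45217157 110.70855527]]
[196.0, 196.0, 195.0, 195.0, 196.0, 196.0, 196.0, 196.0, 196.0, 196.0, 196.0, 196.0, 196.0, 196.0, 197.0, 197.0, 197.0, 197.0, 197.0, 197.0, 197.0, 197.0, 197.0, 197.0, 198.0, 197.0, 198.0, 197.0, 197.0, 198.0, 198.0, 198.0, 198.0, 198.0, 199.0, 198.0, 198.0, 199.0, 198.0, 199.0, 199.0, 202.0, 216.0, 95.0, 80.0, 79.0, 89.0, 96.0, 100.0, 104.0, 104.0, 105.0, 104.0, 104.0, 104.0, 104.0, 104.0, 105.0, 104.0, 105.0]
```

View pics/w13.png

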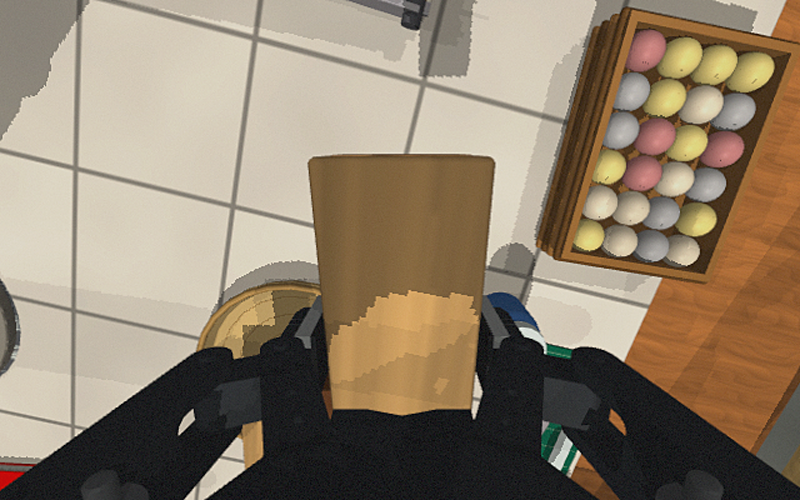

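Emit:
apply_moves(moves="1 0 0 0 -1 0 0; 1 0 0 0 -0.83 0 0")

```text
t: 30.47
eef_pos: [0.594, 0.2944, 0.3097]
tool_rot: [0.064, 0.991, 0.12, 0.008]
contact_force: [-0.2, 1.3, -1.7]
gripper_width: 0.625
```

```bash
python3 pl.py .5013 .0284 .141 14.1 -7.33 .0053 .007
```

```text
TCP target [0.4998 0.0344 0.1473]
t 30.47 pos [0.594  0.2944 0.3097] psi 13.83 rotdev [ 0.     0.13  -0.992] q7 -0.62 w 0.625 F [-0.2  1.3 -1.7]
shift units [-1.281  1.725  1.59 ] rows>= 8.0 turn units [ 0.03  0.01 -0.07]
```

Emit:
apply_moves(moves="1 -0.1 0.135 0 0 0 -0.05; 1 -0.175 0.235 0 0 0 0; 1 -0.175 0.235 0 0 0 0; 1 -0.175 0.235 0 0 0 0; 1 -0.175 0.235 0.05 0 0 0; 1 -0.175 0.235 0.1 0 0 0; 1 -0.175 0.235 0.15 0 0 0; 1 -0.13 0.18 0.2 0 0 0; 1 0 0 0.3 0 0 0; 1 0 0 0.3 0 0 0; 1 0 0 0.25 0 0 0; 1 0 0 0.1 0 0 0")

```text
t: 31.47
eef_pos: [0.4972, 0.0364, 0.1596]
tool_rot: [0.063, 0.99, 0.123, 0.005]
contact_force: [-0.6, -1.1, -3.0]
gripper_width: 0.628
```

Emit:
apply_moves(moves="1 0 0 0.04 0 0 0; 1 0 0 0 0 0 0; 1 0 0 0 0 0 0")

```text
t: 31.72
eef_pos: [0.5011, 0.0381, 0.1598]
tool_rot: [0.063, 0.99, 0.123, 0.009]
contact_force: [-0.1, 0.8, -1.4]
gripper_width: 0.62
```

```bash
python3 pl.py .5013 .0284 .112 14.1 -7.33 .0053 .007; python3 - <<'E'
from h import *
show(imaging.read_camera("wrist"),"w14")
s=imaging.read_camera("scene"); cv2.imwrite("pics/p4.png",cv2.resize(s["image"][110:250,280:420,::-1],None,fx=4.2,fy=4.2,interpolation=cv2.INTER_CUBIC))
E
```

```text
TCP target [0.4998 0.0344 0.1183]
t 31.72 pos [0.5011 0.0381 0.1598] psi 14.16 rotdev [ 0.002  0.126 -0.992] q7 -0.35 w 0.62 F [-0.1  0.8 -1.4]
shift units [-0.018 -0.016  0.347] rows>= 2.0 turn units [-0.02 -0.03  0.01]
```

View pics/p4.png

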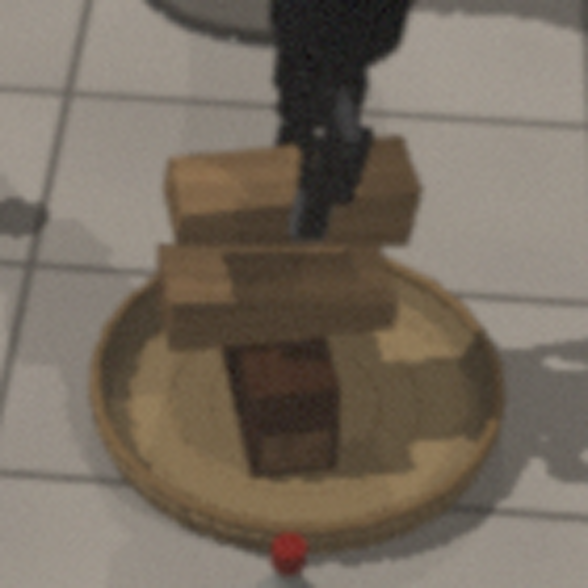

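Tilt and end-for-end look right. Lower to just above.

Emit:
apply_moves(moves="1 -0.009 -0.008 0.15 0 -0.02 0; 1 -0.009 -0.008 0.12 0 0 0; 1 0 0 0.06 0 0 0; 1 0 0 0 0 0 0; 1 0 0 0 0 0 0")

```text
t: 32.23
eef_pos: [0.4991, 0.034, 0.1196]
tool_rot: [0.063, 0.99, 0.123, 0.007]
contact_force: [0.6, -0.2, -1.6]
gripper_width: 0.627
```

```bash
python3 pl.py .5013 .0284 .111 14.1 -7.33 .0053 .007; python3 - <<'E'
from h import *
show(imaging.read_camera("wrist"),"w15")
s=imaging.read_camera("scene"); cv2.imwrite("pics/p5.png",cv2.resize(s["image"][110:250,280:420,::-1],None,fx=4.2,fy=4.2,interpolation=cv2.INTER_CUBIC))
E
```

```text
TCP target [0.4998 0.0344 0.1173]
t 32.23 pos [0.4991 0.034  0.1196] psi 14.11 rotdev [-0.001  0.127 -0.992] q7 -0.41 w 0.627 F [ 0.6 -0.2 -1.6]
shift units [ 0.006 -0.004  0.019] rows>= 1.0 turn units [-0.01  0.01  0.  ]
```

View pics/p5.png

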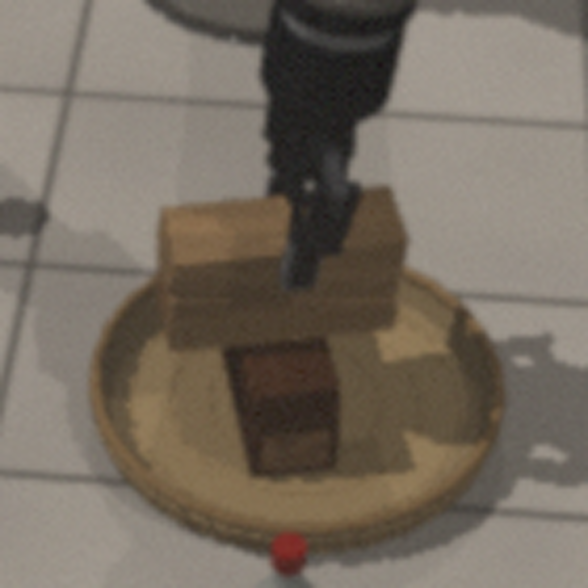

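Emit:
apply_moves(moves="1 0.004 -0.003 0.008 0 0 0; 1 0 0 0.006 0 0 0; 1 0 0 0 0 0 0; 1 0 0 0 0 0 0")

```text
t: 32.67
eef_pos: [0.4995, 0.0342, 0.1177]
tool_rot: [0.063, 0.99, 0.123, 0.007]
contact_force: [-0.9, -0.7, 4.0]
gripper_width: 0.629
```

Emit:
apply_moves(moves="1 0 0 0.006 0 0 0; 1 0 0 0 0 0 0; 1 0 0 0 0 0 0")

```text
t: 32.92
eef_pos: [0.4996, 0.0342, 0.1177]
tool_rot: [0.063, 0.99, 0.123, 0.008]
contact_force: [-2.8, 0.4, 13.0]
gripper_width: 0.62
```

Seated. Release gently and withdraw along the tool axis.

Emit:
apply_moves(moves="1 0 0 -0.003 0 0 0; 1 0 0 0 0 0 0; -0.3 0 0 0 0 0 0; -1 0 0 0 0 0 0; -1 0 0 0 0 0 0; -1 0 0 0 0 0 0; -1 0 0 -0.05 0 0 0; -1 0 0 -0.15 0 0 0; -1 0 0 -0.3 0 0 0; -1 0 0 -0.3 0 0 0; -1 0 0 -0.3 0 0 0; -1 0 0 -0.1 0 0 0")

```text
t: 33.92
eef_pos: [0.4968, 0.0535, 0.265]
tool_rot: [0.063, 0.99, 0.123, 0.011]
contact_force: [0.5, -0.4, 1.2]
gripper_width: 0.999
```

```bash
python3 d.py .5 .03 .3 14; python3 - <<'E'
from h import *
show(imaging.read_camera("wrist"),"w16")
s=imaging.read_camera("scene"); cv2.imwrite("pics/p6.png",cv2.resize(s["image"][110:250,280:420,::-1],None,fx=4.2,fy=4.2,interpolation=cv2.INTER_CUBIC))
E
```

```text
t 33.92 pos [0.4968 0.0535 0.265 ] psi 14.17 rotdev [ 0.006  0.127 -0.992] q7 -0.26 w 0.999 F [ 0.5 -0.4  1.2]
shift units [-0.02   0.232 -0.264] rows>= 2.0 turn units [ 1.82 -0.08  0.04]
```

View pics/w16.png

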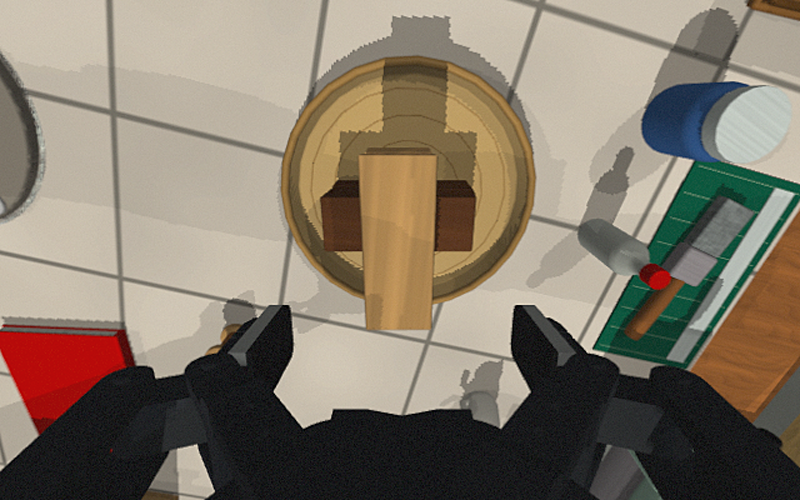

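View pics/p6.png

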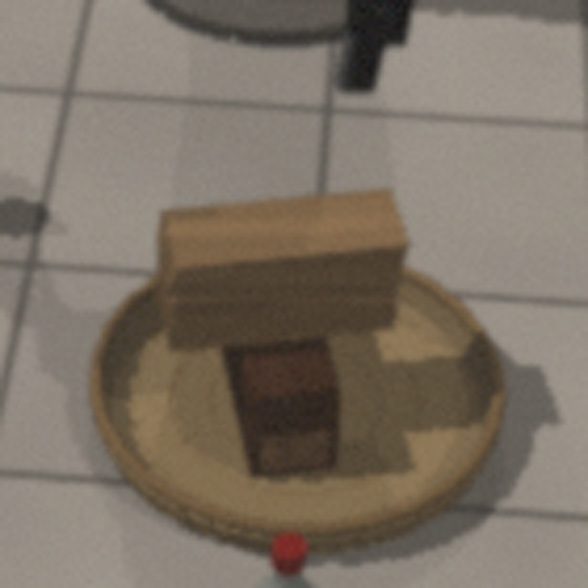

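Emit:
apply_moves(moves="-1 0 0.1 -0.2 1 0 0; -1 0 0.1 -0.15 0.82 -0.05 0; -1 0 0 0 0 0 0; -1 0 0 0 0 0 0; -1 0 0 0 0 0 0; -1 0 0 0 0 0 0")

```text
t: 34.52
eef_pos: [0.4986, 0.0332, 0.3019]
tool_rot: [0.0, 0.992, 0.123, -0.004]
contact_force: [-0.2, -0.5, -1.2]
gripper_width: 0.999
```

```bash
python3 - <<'E'
from h import *
import pickle
o=bot.get_obs();p=imaging.read_camera("wrist"); pickle.dump((p,o),open("w17.pkl","wb")); show(p,"w17")
cv2.imwrite("pics/c17.png",cv2.resize(p["image"][100:270,240:400,::-1],None,fx=3.5,fy=3.5,interpolation=cv2.INTER_CUBIC))
for n in("scene","top"):
    s=imaging.read_camera(n); cv2.imwrite(f"pics/e_{n}.png",s["image"][:,:,::-1])
E
python3 d.py .5 .03 .3 14
```

```text
t 34.67 pos [0.499  0.0333 0.3026] psi 14.2 rotdev [-0.007 -0.    -1.   ] q7 -0.04 w 0.995 F [-1.7  0.1  0.2]
shift units [0.001 0.029 0.022] rows>= 1.0 turn units [-0.    0.1   0.05]
```

View pics/c17.png

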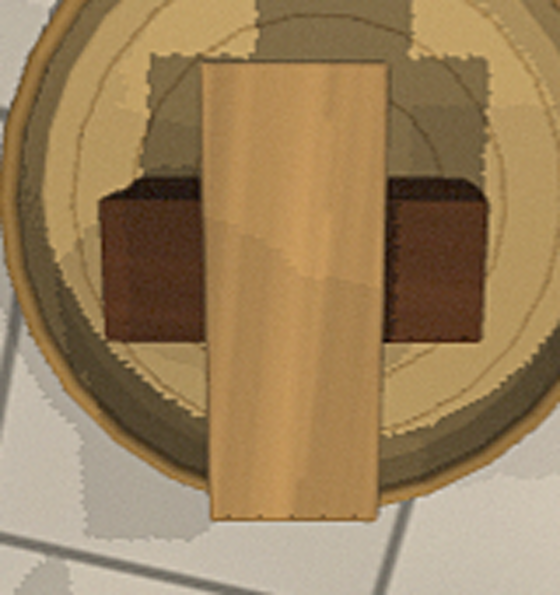

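View pics/e_scene.png

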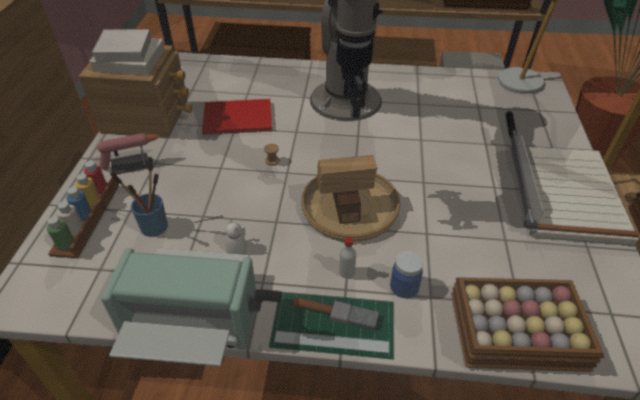

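```bash
python3 - <<'E'
from h import *
import pickle; from scipy.optimize import least_squares
p,o=pickle.load(open("w17.pkl","rb")); V=view_of(p,o)
U=np.array([(202,63),(388,63),(378,519),(211,520)])/3.5-.5+[240,100]
# local x along thick end of top wedge (yaw 104), image top=+x, image right=-y
B=np.array([[.0705,.027,0],[.0705,-.027,0],[-.0705,-.027,0],[-.0705,.027,0]])
for s in(.7,.9,1.2):
    P=B.copy();P[:,0]*=1-s/70;P[:,1]*=1-s/27
    f=lambda v:(proj(pose_pts(v[0],v[1],v[3],v[2],v[4],P),p,V)-U).ravel()
    r=least_squares(f,[.5,.03,1.816,.146,0],x_scale=[.01,.01,.1,.01,.1]);print(np.round(r.x,4),np.degrees(r.x[[2,4]]),np.abs(r.fun).max())
for n in range(0): pass
E
```

```text
[0.5002 0.0314 1.8192 0.1436 0.0076] [104.23419709   0.43820174] 0.22443338204729457
[ 0.5002  0.0315  1.8192  0.1452 -0.0023] [104.23419305  -0.13402509] 0.3056653289305018
[ 0.5001  0.0318  1.8192  0.1477 -0.0177] [104.23419245  -1.01514608] 0.46644089327406846
```

```bash
python3 -c "
from station import bot
print(bot.hand_in())"
```

```text
the job is handed in; nothing more can be done
None
```

The stack is built in the tray as asked, and I handed the job in at about 34.7 s of the 67 s allowed; `bot.hand_in()` gives no verdict.

1. **Dark pair:** I laid the loose dark wedge end for end on the one in the tray. It was tilted 7.3° so its flat side sat on the slope.
2. **First light wedge:** I laid this one squarely across the middle of the dark pair.
3. **Second light wedge:** I laid this one end for end on the first, then let go and backed the open gripper off above the stack.

**Last checks (wrist camera):**
- **Level:** the top face sits at about z = 0.145 m, against 0.146 m expected. The tilt estimate is −0.1°, but it ranged from −1.0° to +0.4° depending on how much rounding of the edges I assumed.
- **Position:** the top face lies about 1.3 mm from its intended place, and its direction is within 0.3° of square to the dark pair. The dark pair's top face was within about 2 mm of nominal.
- **Forces:** the largest wrist force I read was about 34 N, while seating the second dark wedge. It is a reading at the end of a move, so a short peak in between would not show. The limits are 120 N at the wrist and 40 N for the arm or gripper body.
- **Surroundings:** in the last scene picture the other things appear where they first stood. I compared this by eye only.

**Where readings disagreed:**
- The fixed cameras put the laid dark wedge 2–3 mm from where the wrist camera did. I used the wrist camera, and contact came at the height it predicted.
- The network first outlined the already placed light wedge instead of the one still to be picked. I used its second result, checked against the picture.

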